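# Fetch the polishing stick from behind the tins

### The job

The grey polishing stick lies in the wooden rack behind a row of three tins. Clear all three tins out of the way onto the steel tray, standing upright, then lay the stick flat in the trough of the wooden stick rest, and only after that put each tin back on the same place in the rack where it stood at the start. Keep the tins upright all the time and leave the small jar and the ink scraper where they are.

Things in the scene. Friction and masses are not known exactly. Their poses are not given: they have to be found in the camera images.
- rack: Fixed light wooden rack: board 150 x 250 mm, top 8 mm up, rim 14 mm high. Origin: centre of underside; y along its length, x from the tins to the lane at the back, z up. Three flat black round pads (66 mm) at x -33, y -78, 0, +78 mm carry a tin each. The stick lies in the lane, centre at x +17 mm: 39 mm free between it and the rear rim, only 8 to 22 mm between it and the tins.
- stick_rest: Fixed small brown wooden rest, 66 x 112 mm, trough 40 x 92 mm for the stick: floor 8 mm above the table, lip 6 mm above that floor. The long sides have no lip over their middle 64 mm, to give room to fingers. Origin: centre of underside; y along the trough (the stick lies along y), x across, z up.
- tray: Fixed low steel tray, 120 x 280 mm, wall 3 mm thick and 14 mm high, floor 3 mm above the table (inside 114 x 274 mm). Origin: centre of its underside; x across its 120 mm, y along its 280 mm, z up. Side area for the tins: three stand in a row along y with 80 mm between centres.
- wide_tin: The widest and lowest tin: round, 61 mm diameter, 46 mm high, 0.25 kg, cream-coloured with dark blue edges, grey lid. Origin: centre of its underside, z up. Can be gripped by its uppermost 20 mm.
- mid_tin: The middle tin: round, 53 mm diameter, 61 mm high, 0.25 kg, cream-coloured, grey lid. Origin: centre of its underside, z up. Can be gripped by its uppermost 20 mm.
- slim_tin: The slimmest and tallest tin: round plain white shaker, 33 mm diameter, 71 mm high, 0.12 kg. Origin: centre of its underside, z up. Can be gripped by its uppermost 20 mm.
- stick: Grey-green polishing stick, a rectangular bar 22 x 70 x 22 mm, 0.05 kg, lying in the rack's lane behind the tins. Origin: centre of its underside; y along its 70 mm length, z up. Grip it across its 22 mm width.
- jar: Bystander, not to be moved: small ochre jar, 39 mm diameter, 46 mm high, on the table. Origin: centre of its underside.
- scraper: Bystander, not to be moved: ink scraper with a dark handle and a broad blade, 37 x 117 x 14 mm, lying on the table beyond the rack. Origin: centre of its underside.

How it is judged:
By the outcome, as a careful person would: the job done as asked, in the order asked, and still so for the second after the job is handed in, with the robot touching nothing.
It also fails if it takes over 144 s, if anything falls off the work surface, if the arm or the gripper's body presses on something with over 40 N, if the wrist force passes 120 N, or if a joint passes its speed limit or range.

### The arm

A 6-joint arm with a two-finger parallel gripper is mounted at the origin on a cart in front of the work surface, level with it; the furniture and walls round the work are solid. World frame = base frame: x ahead of the robot, y to its left, z up, the work surface at z = 0. Lengths are in m, angles in rad, forces in N, time in s.
With the tool pointing down it reaches from about 0.275 to 0.725 m from the base axis. Payload 15.9 kg.
Tool frame: the origin (TCP) lies at the very end of the fingers, on their centre line; the grasp point (between the pads) lies ctrl.grasp_offset behind it (ctrl.grasp_offset is the distance from the TCP to the grasp point, in m); x points along the fingers, y is the direction in which the jaws open and shut, and the axes are right-handed (so a half turn about x gives the same grasp; the last joint's range is limited). The gripper opens to 85 mm and grips with 20 to 120 N. Pads are 22 mm wide; open, the fingers measure 114 mm over their backs; the gripper's body (76 mm by 85 mm) begins 54 mm behind the grasp point. The pads swing forward as they close: fully open they stand 13 mm farther back than shut.
Start: joints at [-1.24, 0.213, -0.034, 1.323, 0, 1.571], TCP at [0.162, -0.473, 0.231] pointing down, gripper open.
Joint ranges: [-2.98, 2.98], [-0.74, 1.72], [-1.14, 1.35], [-2.1, 2.04], [-1.57, 1.44], [-3.14, 3.14]. Speed limits (rad/s): [1.89, 1.89, 2.39, 2.57, 3.14, 3.14].

### API

Orientations are given as a unit quaternion [w, x, y, z].
In Python, from bench import observe, read_camera, calibration, ctrl gives the robot as it stands.
- The arm moves only by the shell command python3 -m jog 'ROWS' [FORCE]. ROWS is JSON, a list of rows, each a list of 5 numbers: the shift along the tool's x, y, z in m, then the turn about the tool's x in rad, then the finger opening in m, from 0 to 0.0854. In form: [[x, y, z, yaw, hand], ...]. A call has 1 to 5 rows; each row is the pose to reach, as a shift and turn from the pose measured when the call began, along the tool's axes at that moment; what a row does not reach only later rows make up. A row lasts 1/12 s, in which the tool goes at most 41.7 mm and 7.16 degrees, less where a joint would pass 70% of its speed; a pose out of reach is approached as far as the arm can. A call with a gripper value outside its range is refused whole. The fingers move at their own pace and stop on an object; FORCE is the grip in N (left out, the last holds). Time passes only in rows, so rows that repeat a pose let the fingers close. It gives the time, the measured TCP pose, the force and the opening at its end, in the units of the state.
- observe(): the state, without advancing time (a new reading comes with each control period).
- read_camera(name): name is "scene" or "top" or "wrist"; returns (picture, depth): 480x640x3 uint8, red, green, blue; 480x640 float32, m along the optical axis (not along the pixel's ray), 0 where there is no reading.
- calibration(name): a dict with "mtx" (3x3 intrinsics, pixels), "rvec" (rotation vector, rad) and "tvec" (3), from world to camera coordinates, as OpenCV has them; the wrist camera has in their place "hand_eye" (4x4, takes a point from camera to tool coordinates, whose origin is the TCP and whose axes are the tool frame's). Camera axes: x right, y down, z forward; pixel columns grow to the right and rows downward; lengths in m; the calibration is good to about 2 mm. The wrist camera is an equidistant fisheye: a pixel r from the principal point sees the ray r / f radians off the axis. A picture is of the moment at which its call begins: read the wrist's pose just before it. calibration takes no time and is no camera call.
- ctrl.sign_off(): hands the job in, once; it reports no verdict.
The state is a dict: "time_s": time; "joint_positions": joint angles; "joint_vel": joint speeds; "joint_efforts": joint torques, N m; "ee_pos": TCP position; "orientation": TCP orientation; "wrist_force": force on the tool from outside, world axes, zero at the start; "torque": the same for the moment, N m; "finger_gap": opening from 0.0 (shut) to 1.0 (fully open).
Only numpy, scipy, OpenCV 4.12 (cv2) and the standard library are available. Lean on these libraries where they do the work, as an engineer would, in place of code of your own. Each camera call takes 0.05 s, during which the arm holds its last target.

## Working session

There is one attempt and no reset: what is moved stays moved. The work goes in short steps, Python scripts to look and compute and a shell command to move; the robot and the scene stay as the last step left them, time stands still between calls to the robot, and variables do not carry over. Pictures are saved under pics/ and viewed, and the job is handed in when it is done.

```bash
ls; mkdir -p pics; python3 - <<'E'
from bench import observe, read_camera, calibration, ctrl
import cv2
print(observe(), ctrl.grasp_offset)
for n in ("scene","top"):
    p,d=read_camera(n); cv2.imwrite(f"pics/{n}0.png",p[:,:,::-1])
    import numpy as np; np.save(f"pics/{n}0.npy",d); c=calibration(n);print(n,c)
print(calibration("wrist"))
E
```

```text
pics
{'time_s': 0.0, 'joint_positions': array([-1.24002596e+00,  2.13327479e-01, -3.50682107e-02,  1.32349700e+00,
        2.51129782e-06,  1.57081803e+00]), 'joint_vel': array([-0.00065358,  0.00012166, -0.00045382,  0.00045093,  0.0014903 ,
       -0.00185722]), 'joint_efforts': array([ 1.06883574e-03, -6.86165142e+01,  4.87117982e+01,  1.74490095e-02,
        7.19768445e-05, -1.11390726e-06]), 'ee_pos': array([ 0.16227481, -0.47257038,  0.23082687]), 'orientation': array([-0.11602253, -0.69739653, -0.11678749,  0.69752242]), 'wrist_force': array([-0.60544212,  0.37770745, -0.60078362]), 'torque': array([-0.0109794 , -0.01935096,  0.07681797]), 'finger_gap': 0.9957838438969019} 0.0187
scene {'mtx': array([[608.25677142,   0.        , 326.62653423],
       [  0.        , 608.25677142, 243.4095147 ],
       [  0.        ,   0.        ,   1.        ]]), 'rvec': array([ 0.77915682, -2.33753914,  1.34364812]), 'tvec': array([0.6087482 , 0.12095164, 0.99839967])}
top {'mtx': array([[493.72140678,   0.        , 322.89666288],
       [  0.        , 493.72140678, 233.53631877],
       [  0.        ,   0.        ,   1.        ]]), 'rvec': array([ 1.99596623, -2.22071531,  0.2492393 ]), 'tvec': array([0.26693581, 0.582247  , 0.81570905])}
{'mtx': array([[371.64829954,   0.        , 317.73736929],
       [  0.        , 371.64829954, 231.20348315],
       [  0.        ,   0.        ,   1.        ]]), 'hand_eye': array([[ 4.36156125e-04, -3.24415157e-01,  9.45914698e-01,
        -1.43294586e-01],
       [ 9.99999882e-01, -5.92740729e-05, -4.81423412e-04,
         3.62529325e-04],
       [ 2.12249269e-04,  9.45914797e-01,  3.24415093e-01,
        -8.41534233e-02],
       [ 0.00000000e+00,  0.00000000e+00,  0.00000000e+00,
         1.00000000e+00]])}
```

View pics/top0.png

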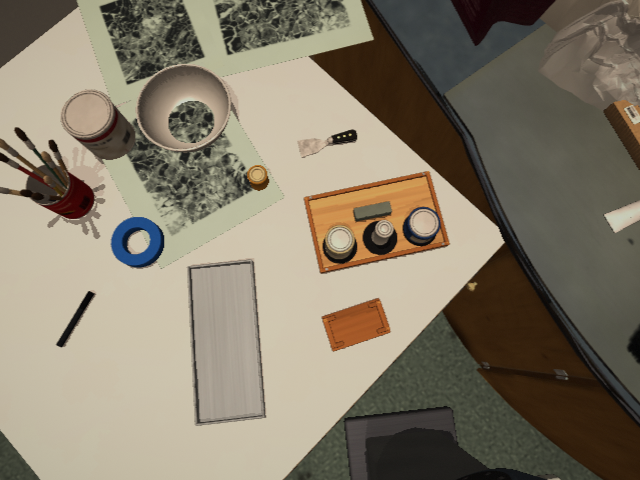

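View pics/scene0.png

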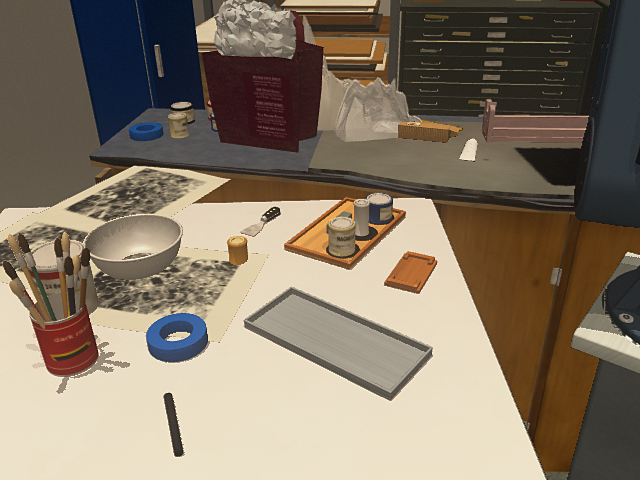

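The top view shows the rack around (375,222), with the mid tin at (340,242), the slim tin at (381,235), the wide tin at (423,225) and the stick at (373,211). The rest is at (356,325), the tray at (228,342), the jar at (257,176) and the scraper at (328,142).

```bash
cat > h.py <<'E'
import numpy as np, cv2
from scipy.spatial.transform import Rotation as R
from bench import observe, read_camera, calibration, ctrl
def cam(n):
    c=calibration(n); Rm=cv2.Rodrigues(c["rvec"])[0]; return c["mtx"],Rm,c["tvec"]
def onplane(n,uv,z):
    K,Rm,t=cam(n); uv=np.atleast_2d(uv).astype(float)
    d=np.c_[(uv-[K[0,2],K[1,2]])/K[0,0],np.ones(len(uv))]@Rm
    C=-Rm.T@t; s=(z-C[2])/d[:,2]; return C+d*s[:,None]
def cloud(n,d):
    K,Rm,t=cam(n); v,u=np.mgrid[:480,:640]
    P=np.stack([(u-K[0,2])/K[0,0]*d,(v-K[1,2])/K[0,0]*d,d],-1); return (P-t)@Rm
E
python3 - <<'E'
from h import *
for n in("top","scene"):
    p=cv2.imread(f"pics/{n}0.png"); d=np.load(f"pics/{n}0.npy"); K,Rm,t=cam(n); print(n,-Rm.T@t)
    P=cloud(n,d)
    pts=[(300,330),(340,242),(381,228),(423,222),(373,211),(356,325),(228,342),(257,172),(345,210),(412,190)] if n=="top" else [(500,420),(341,222),(361,202),(378,196),(411,271),(338,345)]
    for u,v in pts: print((u,v),P[v,u].round(4))
p=cv2.imread("pics/top0.png"); cv2.imwrite("pics/crop0.png",cv2.resize(p[150:360,180:460],None,fx=2.8,fy=2.8,interpolation=cv2.INTER_CUBIC))
E
```

```text
top [0.41587778 0.22656924 0.92269149]
(300, 330) [ 0.4458  0.2629 -0.0006]
(340, 242) [0.588  0.1752 0.0679]
(381, 228) [0.6035 0.1012 0.0774]
(423, 222) [0.6115 0.0206 0.0548]
(373, 211) [0.6475 0.105  0.0321]
(356, 325) [0.4435 0.1602 0.0078]
(228, 342) [0.4383 0.3952 0.0023]
(257, 172) [0.7413 0.313  0.0475]
(345, 210) [0.6612 0.1549 0.0087]
(412, 190) [0.6873 0.0212 0.0088]
scene [-0.0124688   1.00356133  0.6121395 ]
(500, 420) [ 1.669e-01  4.033e-01 -4.000e-04]
(341, 222) [0.5968 0.1747 0.0671]
(361, 202) [0.6056 0.0948 0.0753]
(378, 196) [0.6171 0.0143 0.0542]
(411, 271) [0.4456 0.1635 0.007 ]
(338, 345) [0.4299 0.4109 0.0045]
```

View pics/crop0.png

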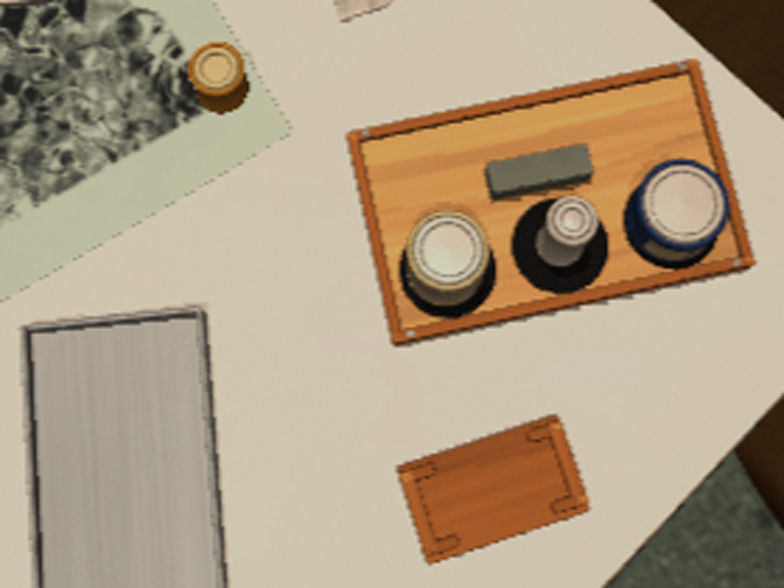

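```bash
cat >> h.py <<'E'
def world_rect(n,mask,z):
    c,_=cv2.findContours(mask.astype(np.uint8),cv2.RETR_EXTERNAL,cv2.CHAIN_APPROX_NONE)
    c=max(c,key=cv2.contourArea)[:,0]; W=onplane(n,c,z)[:,:2]
    (cx,cy),(w,h),a=cv2.minAreaRect((W*1000).astype(np.float32))
    if w>h: w,h,a=h,w,a+90   # a+90 = direction of long side (h)
    th=(a+90)%180
    return dict(c=(round(cx/1000,4),round(cy/1000,4)),w=round(w,1),h=round(h,1),long_deg=round(th if th<90.01+89 else th,1)),W
def tops(n,d,zlo,zhi,box):
    P=cloud(n,d); m=(d>0)&(P[...,2]>zlo)&(P[...,2]<zhi)&(P[...,0]>box[0])&(P[...,0]<box[1])&(P[...,1]>box[2])&(P[...,1]<box[3])
    return m,P
def circ(n,d,zlo,zhi,box):
    m,P=tops(n,d,zlo,zhi,box)
    k,l,s,_=cv2.connectedComponentsWithStats(m.astype(np.uint8)); 
    if k<2: return None
    i=1+np.argmax(s[1:,4]); Q=P[l==i]; (x,y),r=cv2.minEnclosingCircle((Q[:,:2]*1000).astype(np.float32))
    return len(Q),round(x/1000,4),round(y/1000,4),round(2*r,1),Q[:,2].mean().round(4)
E
python3 - <<'E'
from h import *
for n in("top","scene"):
    p=cv2.imread(f"pics/{n}0.png"); d=np.load(f"pics/{n}0.npy"); print(n)
    print("mid",circ(n,d,.062,.074,(.54,.65,.13,.22)))
    print("slim",circ(n,d,.070,.085,(.54,.65,.05,.13)))
    print("wide",circ(n,d,.049,.060,(.55,.67,-.03,.05)))
    print("jar",circ(n,d,.040,.055,(.70,.80,.27,.36)))
    m,P=tops(n,d,.025,.036,(.63,.70,.05,.16)); print("stick",world_rect(n,m,.030)[0])
    hsv=cv2.cvtColor(p,cv2.COLOR_BGR2HSV)
    P=cloud(n,d)
    inb=lambda b:(P[...,0]>b[0])&(P[...,0]<b[1])&(P[...,1]>b[2])&(P[...,1]<b[3])
    m=inb((.36,.53,.05,.25))&(hsv[...,1]>110)&(hsv[...,0]<25); print("rest",world_rect(n,m,.014)[0])
    m=inb((.49,.76,-.08,.26))&(hsv[...,1]>90)&(hsv[...,0]<28); print("rack",world_rect(n,m,.014)[0])
    m=inb((.24,.64,.27,.50))&((hsv[...,2]<170)); m=cv2.morphologyEx(m.astype(np.uint8),cv2.MORPH_CLOSE,np.ones((3,3)));print("tray",world_rect(n,m,.014)[0])
    m=inb((.24,.64,.27,.50))&(P[...,2]>.008); print("trayrim",world_rect(n,m,.014)[0])
E
```

```text
top
mid (668, 0.5937, 0.1759, 52.5, np.float64(0.0681))
slim (262, 0.6024, 0.0971, 33.0, np.float64(0.0783))
wide (839, 0.6119, 0.0197, 60.8, np.float64(0.053))
jar (319, 0.7388, 0.3148, 39.3, np.float64(0.0451))
stick {'c': (0.6501, 0.1065), 'w': 22.7, 'h': 70.2, 'long_deg': 95.6}
rest {'c': (0.4452, 0.1606), 'w': 65.1, 'h': 111.3, 'long_deg': 101.8}
rack {'c': (0.633, 0.1001), 'w': 151.6, 'h': 249.7, 'long_deg': 96.3}
tray {'c': (0.4439, 0.3984), 'w': 125.0, 'h': 282.7, 'long_deg': 0.1}
trayrim {'c': (0.4438, 0.3998), 'w': 121.6, 'h': 281.4, 'long_deg': 0.2}
scene
mid (340, 0.5927, 0.1793, 56.2, np.float64(0.0672))
slim (132, 0.6019, 0.0992, 35.7, np.float64(0.0767))
wide (286, 0.6097, 0.0211, 64.1, np.float64(0.0524))
jar (194, 0.7396, 0.317, 42.1, np.float64(0.0443))
stick {'c': (0.6513, 0.0865), 'w': 24.7, 'h': 26.0, 'long_deg': 100.8}
rest {'c': (0.4398, 0.1709), 'w': 66.4, 'h': 128.2, 'long_deg': 101.9}
rack {'c': (0.6284, 0.1105), 'w': 159.5, 'h': 266.1, 'long_deg': 96.3}
tray {'c': (0.4407, 0.4065), 'w': 134.3, 'h': 291.7, 'long_deg': 0.0}
trayrim {'c': (0.4433, 0.4041), 'w': 129.8, 'h': 285.3, 'long_deg': 0.2}
```

```bash
cat >> h.py <<'E'
def go(x,y,z,jaw_deg=None,dr=None):
    """print the shift in tool axes to reach world x,y,z with jaw line at jaw_deg (mod 180)"""
    s=observe(); q=s["orientation"]; T=R.from_quat([q[1],q[2],q[3],q[0]]).as_matrix()
    sh=T.T@(np.array([x,y,z])-s["ee_pos"])
    cur=np.degrees(np.arctan2(T[1,1],T[0,1]))
    out=f"t{s['time_s']:.2f} pos{s['ee_pos'].round(4)} shift {sh.round(4)} jaw {cur:.1f} axis {T[:,0].round(3)} F {s['wrist_force'].round(1)} gap {s['finger_gap']*85.4:.1f} j6 {s['joint_positions'][5]:.2f}"
    if jaw_deg is not None:
        e=(jaw_deg-cur+90)%180-90   # world yaw, tool x is down -> opposite sign
        out+=f" yaw {-np.radians(e):.3f}"
    print(out)
E
python3 -c "
from h import *
go(.594,.1765,.20,96.3)
go(.594,.1765,.20,5)"
```

```text
t0.10 pos[ 0.1623 -0.4726  0.2309] shift [ 0.0313 -0.4737 -0.6191] jaw -71.0 axis [-0.     0.001 -1.   ] F [ 0.2 -0.6 -0.2] gap 85.1 j6 1.57 yaw 0.221
t0.10 pos[ 0.1623 -0.4726  0.2309] shift [ 0.0313 -0.4737 -0.6191] jaw -71.0 axis [-0.     0.001 -1.   ] F [ 0.2 -0.6 -0.2] gap 85.1 j6 1.57 yaw -1.327
```

```bash
python3 -m jog '[[0,-0.03,-0.04,0.04,0.08],[0,-0.06,-0.078,0.08,0.08],[0.01,-0.09,-0.117,0.12,0.08],[0.01,-0.12,-0.156,0.17,0.08],[0.01,-0.15,-0.195,0.22,0.08]]' 40; python3 -c "
from h import *
go(.594,.1765,.20,96.3)"
```

```text
time_s: 0.52
ee_pos: [0.277, -0.2975, 0.2212]
orientation: [-0.037, -0.706, -0.039, 0.706]
wrist_force: [1.7, -0.8, -0.3]
finger_gap: 0.939
t0.52 pos[ 0.277  -0.2975  0.2212] shift [ 0.0217 -0.4372 -0.3661] jaw -83.8 axis [-0.001  0.002 -1.   ] F [ 1.7 -0.8 -0.3] gap 80.2 j6 2.21 yaw -0.002
```

```bash
python3 -m jog '[[0.005,-0.032,-0.026,0,0.066],[0.005,-0.064,-0.053,0,0.066],[0.01,-0.096,-0.08,0,0.066],[0.01,-0.128,-0.107,0,0.066],[0.01,-0.16,-0.134,0,0.066]]'; 
python3 -m jog '[[0.005,-0.032,-0.026,0,0.066],[0.005,-0.064,-0.053,0,0.066],[0.01,-0.096,-0.08,0,0.066],[0.01,-0.128,-0.107,0,0.066],[0.01,-0.16,-0.134,0,0.066]]'; python3 -c "
from h import *
go(.594,.1765,.20,96.3)"
```

```text
time_s: 0.93
ee_pos: [0.3919, -0.1242, 0.2111]
orientation: [-0.037, -0.706, -0.039, 0.706]
wrist_force: [0.8, -0.8, -0.2]
finger_gap: 0.772
time_s: 1.35
ee_pos: [0.5067, 0.0491, 0.2008]
orientation: [-0.038, -0.705, -0.039, 0.707]
wrist_force: [0.7, -0.1, 0.8]
finger_gap: 0.773
t1.35 pos[0.5067 0.0491 0.2008] shift [ 0.0009 -0.1173 -0.1005] jaw -83.8 axis [-0.002  0.001 -1.   ] F [ 0.7 -0.1  0.8] gap 66.0 j6 3.13 yaw -0.002
```

```bash
python3 -m jog '[[0,0,0,-0.12,0.066],[0,0,0,-0.24,0.066],[0,-0.02,-0.02,-0.36,0.066],[0,-0.04,-0.03,-0.48,0.066],[0,-0.06,-0.05,-0.6,0.066]]'; 
for i in 1 2 3 4; do python3 -m jog '[[0,0,0,-0.12,0.066],[0,0,0,-0.24,0.066],[0,0,0,-0.36,0.066],[0,0,0,-0.48,0.066],[0,0,0,-0.6,0.066]]' | head -2; done;  python3 -c "
from h import *
go(.594,.1765,.20,96.3)
s=observe()
p,d=read_camera('wrist'); cv2.imwrite('pics/w1.png',p[:,:,::-1]); print(s['ee_pos'],s['orientation'])"
```

```text
time_s: 1.77
ee_pos: [0.5495, 0.1148, 0.2008]
orientation: [-0.246, -0.662, -0.248, 0.663]
wrist_force: [-0.4, -1.1, -0.2]
finger_gap: 0.775
time_s: 2.18
ee_pos: [0.5493, 0.1148, 0.2003]
time_s: 2.6
ee_pos: [0.549, 0.1148, 0.2]
time_s: 3.02
ee_pos: [0.5488, 0.1148, 0.1996]
time_s: 3.43
ee_pos: [0.5486, 0.1147, 0.1992]
t3.43 pos[0.5486 0.1147 0.1992] shift [-0.001   0.062   0.0451] jaw 89.8 axis [-0.006  0.001 -1.   ] F [ 0.4  0.8 -0.2] gap 66.2 j6 0.21 yaw -0.114
[0.54862454 0.11471419 0.19923051] [ 0.70510822  0.00168948  0.70909656 -0.00127095]
```

View pics/w1.png

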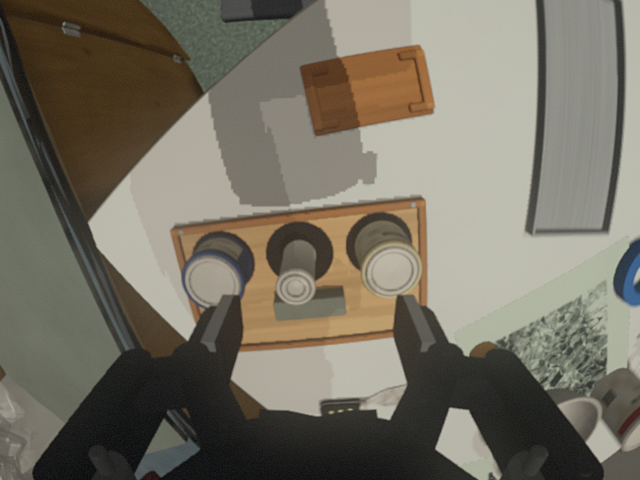

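The wrist view shows the wide tin's lid at (213,280), the slim tin's at (297,287) and the mid tin's at (392,270). The stick is at (310,302). I'll measure these as an independent check on the top camera.

```bash
cat >> h.py <<'E'
def wcloud(s,d):
    c=calibration("wrist"); K=c["mtx"]; v,u=np.mgrid[:480,:640]
    a=(u-K[0,2])/K[0,0]; b=(v-K[1,2])/K[0,0]; th=np.hypot(a,b)+1e-9
    P=np.stack([np.tan(th)*a/th*d,np.tan(th)*b/th*d,d,np.ones_like(a)],-1)
    q=s["orientation"]; T=np.eye(4); T[:3,:3]=R.from_quat([q[1],q[2],q[3],q[0]]).as_matrix(); T[:3,3]=s["ee_pos"]
    return (P@(T@c["hand_eye"]).T)[...,:3]
def circP(P,d,zlo,zhi,box):
    m=(d>0)&(P[...,2]>zlo)&(P[...,2]<zhi)&(P[...,0]>box[0])&(P[...,0]<box[1])&(P[...,1]>box[2])&(P[...,1]<box[3])
    k,l,s,_=cv2.connectedComponentsWithStats(m.astype(np.uint8))
    if k<2: return None
    i=1+np.argmax(s[1:,4]); Q=P[l==i]; (x,y),r=cv2.minEnclosingCircle((Q[:,:2]*1000).astype(np.float32))
    return len(Q),round(x/1000,4),round(y/1000,4),round(2*r,1),Q[:,2].mean().round(4)
def rectP(P,d,zlo,zhi,box):
    m=(d>0)&(P[...,2]>zlo)&(P[...,2]<zhi)&(P[...,0]>box[0])&(P[...,0]<box[1])&(P[...,1]>box[2])&(P[...,1]<box[3])
    k,l,s,_=cv2.connectedComponentsWithStats(m.astype(np.uint8))
    if k<2: return None
    i=1+np.argmax(s[1:,4]); Q=P[l==i]; (x,y),(w,h),a=cv2.minAreaRect((Q[:,:2]*1000).astype(np.float32))
    if w>h: w,h,a=h,w,a-90
    return len(Q),round(x/1000,4),round(y/1000,4),'w%.1f h%.1f long %.1f'%(w,h,(a+90)%180),Q[:,2].mean().round(4)
E
python3 - <<'E'
from h import *
s=observe(); p,d=read_camera('wrist'); P=wcloud(s,d)
print(P[150,260].round(4),P[95,360].round(4),P[270,392].round(4))
print("mid",circP(P,d,.062,.074,(.54,.65,.13,.22)))
print("slim",circP(P,d,.070,.085,(.54,.65,.05,.13)))
print("wide",circP(P,d,.049,.060,(.55,.67,-.03,.05)))
print("stick",rectP(P,d,.026,.036,(.63,.70,.05,.16)))
print("rest",rectP(P,d,.005,.02,(.38,.51,.08,.25)))
E
```

```text
[0.5027 0.0612 0.0011] [0.4519 0.1516 0.0093] [0.5926 0.1762 0.0679]
mid (2794, 0.5942, 0.1753, 53.2, np.float64(0.0684))
slim (1200, 0.6031, 0.0963, 33.8, np.float64(0.0784))
wide (2750, 0.6114, 0.0193, 60.8, np.float64(0.0533))
stick (1340, 0.6506, 0.1051, 'w23.3 h70.0 long 95.0', np.float64(0.0306))
rest (8907, 0.446, 0.1606, 'w66.7 h112.4 long 101.9', np.float64(0.0099))
```

```bash
python3 -m jog '[[0,0.03,0.02,-0.06,0.066],[0,0.05,0.04,-0.114,0.066],[0.02,0.061,0.045,-0.114,0.066],[0.04,0.061,0.045,-0.114,0.066],[0.06,0.061,0.045,-0.114,0.066]]'; python3 -c "
from h import *
go(.594,.1755,.036,96.3)"
```

```text
time_s: 3.95
ee_pos: [0.594, 0.1762, 0.1378]
orientation: [0.704, -0.036, 0.708, 0.036]
wrist_force: [-1.3, -0.2, -0.5]
finger_gap: 0.773
t3.95 pos[0.594  0.1762 0.1378] shift [ 0.1018 -0.0008  0.0005] jaw 95.9 axis [-0.006  0.001 -1.   ] F [-1.3 -0.2 -0.5] gap 66.0 j6 0.18 yaw -0.008
```

```bash
python3 -m jog '[[0.03,-0.001,0,-0.008,0.066],[0.06,-0.001,0,-0.008,0.066],[0.085,-0.001,0,-0.008,0.066],[0.102,-0.001,0,-0.008,0.066],[0.102,-0.001,0,-0.008,0.066]]'; python3 -m jog '[[0,0,0,0,0.045],[0,0,0,0,0.04],[0,0,0,0,0.04],[0,0,0,0,0.04],[0,0,0,0,0.04]]' 40;python3 -c "
from h import *
go(.594,.1755,.036,96.3)"
```

```text
time_s: 4.37
ee_pos: [0.591, 0.1746, 0.0318]
orientation: [0.702, -0.038, 0.71, 0.037]
wrist_force: [-1.0, -0.6, -0.5]
finger_gap: 0.775
time_s: 4.78
ee_pos: [0.5914, 0.1747, 0.0326]
orientation: [0.702, -0.037, 0.71, 0.037]
wrist_force: [-0.2, 1.2, -2.3]
finger_gap: 0.608
t4.78 pos[0.5914 0.1747 0.0326] shift [-0.0035  0.0005  0.0026] jaw 96.0 axis [-0.011 -0.001 -1.   ] F [-0.2  1.2 -2.3] gap 51.9 j6 0.18 yaw -0.005
```

```bash
python3 -m jog '[[-0.02,0,0,0,0.04],[-0.05,0,0,0,0.04],[-0.08,0,0,0,0.04],[-0.11,0,0,0,0.04],[-0.13,0,0,0,0.04]]'; python3 -c "
from h import *
go(.521,.399,.16,90)
p,d=read_camera('top'); cv2.imwrite('pics/t1.png',p[150:420,180:460,::-1])"
```

```text
time_s: 5.2
ee_pos: [0.5934, 0.175, 0.166]
orientation: [0.703, -0.037, 0.709, 0.037]
wrist_force: [0.6, -0.3, -2.8]
finger_gap: 0.606
t5.20 pos[0.5934 0.175  0.166 ] shift [ 0.0066  0.2304 -0.0485] jaw 96.0 axis [-0.008  0.    -1.   ] F [ 0.6 -0.3 -2.8] gap 51.7 j6 0.18 yaw 0.105
```

View pics/t1.png

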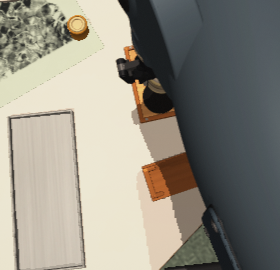

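The arm covers the rack in this view, but the pad at (158,98) is empty and the wrist force shows about 2.5 N, so the tin is held.

```bash
python3 -m jog '[[0,0.035,-0.006,0.02,0.04],[0,0.07,-0.012,0.04,0.04],[0,0.11,-0.02,0.06,0.04],[0,0.145,-0.028,0.08,0.04],[0,0.18,-0.038,0.1,0.04]]';  python3 -c "
from h import *
go(.521,.399,.09,90)"
```

```text
time_s: 5.67
ee_pos: [0.5374, 0.352, 0.1696]
orientation: [0.706, -0.001, 0.708, 0.002]
wrist_force: [0.8, -0.1, -3.0]
finger_gap: 0.604
t5.67 pos[0.5374 0.352  0.1696] shift [ 0.0797  0.047  -0.016 ] jaw 90.2 axis [-0.003  0.001 -1.   ] F [ 0.8 -0.1 -3. ] gap 51.6 j6 0.57 yaw 0.003
```

```bash
python3 -m jog '[[0,0.025,-0.008,0,0.04],[0.01,0.047,-0.016,0,0.04],[0.04,0.047,-0.016,0,0.04],[0.08,0.047,-0.016,0,0.04],[0.08,0.047,-0.016,0,0.04]]';  python3 -c "
from h import *
go(.521,.399,.029,90)"
```

```text
time_s: 6.08
ee_pos: [0.5173, 0.397, 0.0823]
orientation: [0.703, -0.003, 0.711, -0.0]
wrist_force: [-1.5, -2.5, -5.2]
finger_gap: 0.607
t6.08 pos[0.5173 0.397  0.0823] shift [0.0533 0.0022 0.0043] jaw 90.2 axis [-0.011 -0.005 -1.   ] F [-1.5 -2.5 -5.2] gap 51.9 j6 0.65 yaw 0.004
```

```bash
python3 -m jog '[[0.012,0.002,0.003,0,0.04],[0.024,0.002,0.003,0,0.04],[0.034,0.002,0.003,0,0.04],[0.042,0.002,0.003,0,0.04],[0.046,0.002,0.003,0,0.04]]';  python3 -c "
from h import *
go(.521,.399,.028,90)"
```

```text
time_s: 6.5
ee_pos: [0.5199, 0.3987, 0.0363]
orientation: [0.703, -0.003, 0.711, -0.0]
wrist_force: [-0.1, 0.0, -2.7]
finger_gap: 0.607
t6.50 pos[0.5199 0.3987 0.0363] shift [0.0083 0.0003 0.0012] jaw 90.2 axis [-0.012 -0.005 -1.   ] F [-0.1  0.  -2.7] gap 51.8 j6 0.65 yaw 0.004
```

```bash
python3 -m jog '[[0.004,0,0.001,0,0.04],[0.006,0,0.001,0,0.04],[0.008,0,0.001,0,0.04],[0.008,0,0.001,0,0.04],[0.008,0,0.001,0,0.04]]';  python3 -c "
from h import *
go(.521,.399,.028,90)"
```

```text
time_s: 6.92
ee_pos: [0.5209, 0.3988, 0.0286]
orientation: [0.703, -0.003, 0.711, -0.0]
wrist_force: [-0.3, 0.3, -3.4]
finger_gap: 0.604
t6.92 pos[0.5209 0.3988 0.0286] shift [0.0006 0.0002 0.0001] jaw 90.2 axis [-0.011 -0.005 -1.   ] F [-0.3  0.3 -3.4] gap 51.6 j6 0.65 yaw 0.004
```

```bash
python3 -m jog '[[0.001,0,0,0,0.04],[0.001,0,0,0,0.04],[0.001,0,0,0,0.056],[0.001,0,0,0,0.066],[0.001,0,0,0,0.066]]'; python3 -m jog '[[-0.01,0,0,0,0.066],[-0.04,0,0,0,0.066],[-0.08,0,0,0,0.066],[-0.11,0,0,0,0.072],[-0.13,0,0,0,0.072]]'; python3 -c "
from h import *
go(.521,.399,.028,90)
s=observe(); p,d=read_camera('wrist'); cv2.imwrite('pics/w2.png',p[:,:,::-1]);P=wcloud(s,d)
print(circP(P,d,.055,.075,(.45,.6,.33,.46)))
go(.6116,.0195,.15,96.3)"
```

```text
time_s: 7.33
ee_pos: [0.5211, 0.3989, 0.0279]
orientation: [0.703, -0.003, 0.711, -0.0]
wrist_force: [0.9, -0.0, -0.0]
finger_gap: 0.772
time_s: 7.75
ee_pos: [0.5233, 0.4001, 0.1626]
orientation: [0.705, -0.002, 0.71, 0.001]
wrist_force: [-0.3, 0.1, -0.0]
finger_gap: 0.845
t7.75 pos[0.5233 0.4001 0.1626] shift [ 0.1347 -0.0008 -0.0013] jaw 90.2 axis [-0.007 -0.002 -1.   ] F [-0.3  0.1 -0. ] gap 72.2 j6 0.65 yaw 0.004
(4239, 0.5247, 0.3985, 53.5, np.float64(0.0633))
t7.80 pos[0.5241 0.4007 0.1656] shift [ 0.015  -0.3815  0.0861] jaw 90.2 axis [-0.004  0.001 -1.   ] F [ 0.3 -0.1  3.3] gap 72.0 j6 0.65 yaw -0.106
```

View pics/w2.png

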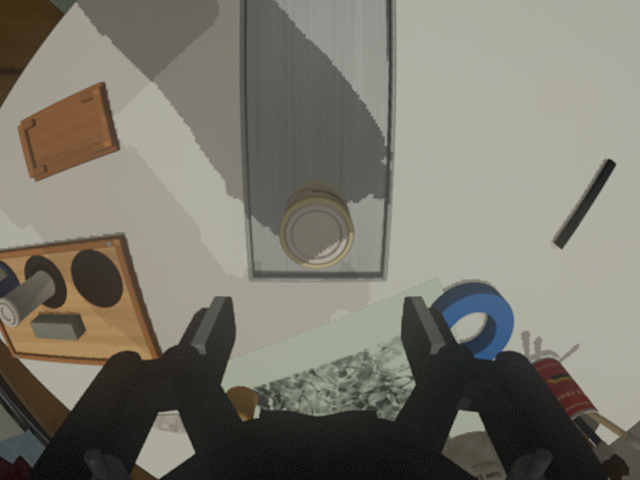

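The mid tin stands upright in the tray with its lid at (316,230). Next I'll check the rack rim height, then move over the wide tin.

```bash
python3 -m jog '[[0,-0.035,0.008,-0.02,0.072],[0,-0.075,0.016,-0.04,0.072],[0,-0.11,0.024,-0.06,0.072],[0,-0.15,0.033,-0.08,0.072],[0,-0.185,0.042,-0.1,0.072]]'; python3 -c "
from h import *
d=np.load('pics/top0.npy'); P=cloud('top',d)
# rack frame
a=np.radians(6.3); dx=P[...,0]-.634; dy=P[...,1]-.1; rx=np.cos(a)*dx+np.sin(a)*dy; ry=-np.sin(a)*dx+np.cos(a)*dy
for lo in range(-130,-110,2):
    m=(abs(rx-.03)<.03)&(ry>lo/1000)&(ry<lo/1000+.002)&(d>0); print(lo,P[m][:,2].max().round(4) if m.any() else None, end=' ')
print()
go(.6116,.0195,.15,96.3)"
```

```text
time_s: 8.22
ee_pos: [0.5669, 0.2138, 0.1662]
orientation: [0.705, -0.037, 0.707, 0.037]
wrist_force: [0.2, -0.4, -0.2]
finger_gap: 0.841
-130 0.0027 -128 0.0028 -126 0.0135 -124 0.0166 -122 0.0164 -120 0.0193 -118 0.0167 -116 0.0155 -114 0.0116 -112 0.0118 
t8.22 pos[0.5669 0.2138 0.1662] shift [ 0.0159 -0.1979  0.0242] jaw 96.0 axis [-0.004  0.001 -1.   ] F [ 0.2 -0.4 -0.2] gap 71.9 j6 0.25 yaw -0.005
```

```bash
python3 -m jog '[[0,-0.035,0.005,-0.005,0.072],[0,-0.075,0.01,-0.005,0.072],[0,-0.115,0.015,-0.005,0.072],[0,-0.15,0.019,-0.005,0.072],[0,-0.18,0.022,-0.005,0.072]]'; python3 -m jog '[[0.01,-0.010,0.001,0,0.072],[0.03,-0.016,0.001,0,0.072],[0.05,-0.016,0.001,0,0.072],[0.07,-0.016,0.001,0,0.072],[0.08,-0.016,0.001,0,0.072]]'; python3 -c "
from h import *
go(.6116,.0195,.023,96.3)"
```

```text
time_s: 8.63
ee_pos: [0.6079, 0.0345, 0.1667]
orientation: [0.705, -0.038, 0.707, 0.039]
wrist_force: [0.8, 0.5, -0.7]
finger_gap: 0.84
time_s: 9.05
ee_pos: [0.6093, 0.0189, 0.0846]
orientation: [0.704, -0.038, 0.708, 0.039]
wrist_force: [0.7, -0.7, -0.5]
finger_gap: 0.845
t9.05 pos[0.6093 0.0189 0.0846] shift [0.0616 0.0003 0.0026] jaw 96.2 axis [-0.005  0.001 -1.   ] F [ 0.7 -0.7 -0.5] gap 72.2 j6 -0.08 yaw -0.001
```

```bash
python3 -m jog '[[0.02,0,0.003,0,0.072],[0.04,0,0.003,0,0.072],[0.053,0,0.003,0,0.072],[0.06,0,0.003,0,0.072],[0.062,0,0.003,0,0.072]]'; python3 -m jog '[[0,0,0,0,0.055],[0,0,0,0,0.05],[0,0,0,0,0.05],[0,0,0,0,0.05],[0,0,0,0,0.05]]' 40;python3 -c "
from h import *
go(.6116,.0195,.023,96.3)"
```

```text
time_s: 9.47
ee_pos: [0.6136, 0.0197, 0.0245]
orientation: [0.706, -0.038, 0.707, 0.039]
wrist_force: [-5.3, -5.3, 33.3]
finger_gap: 0.847
time_s: 9.88
ee_pos: [0.6161, 0.0201, 0.028]
orientation: [0.708, -0.038, 0.704, 0.039]
wrist_force: [-2.1, -2.6, 27.3]
finger_gap: 0.677
t9.88 pos[0.6161 0.0201 0.028 ] shift [ 0.0049 -0.0001 -0.0046] jaw 96.3 axis [ 0.004  0.002 -1.   ] F [-2.1 -2.6 27.3] gap 57.8 j6 -0.08 yaw -0.001
```

```bash
python3 -c "
from h import *
for n in('wrist','scene'):
    p,d=read_camera(n); 
    p=p[:,:,::-1]
    if n=='scene': p=cv2.resize(p[150:300,270:450],None,fx=4,fy=4,interpolation=cv2.INTER_CUBIC)
    cv2.imwrite(f'pics/{n}3.png',p)
go(.6116,.0195,.023,96.3)"
```

```text
t9.98 pos[0.6161 0.0201 0.028 ] shift [ 0.0049 -0.0001 -0.0046] jaw 96.3 axis [ 0.004  0.002 -1.   ] F [-1.8 -1.4 26.2] gap 57.5 j6 -0.08 yaw -0.001
```

View pics/wrist3.png

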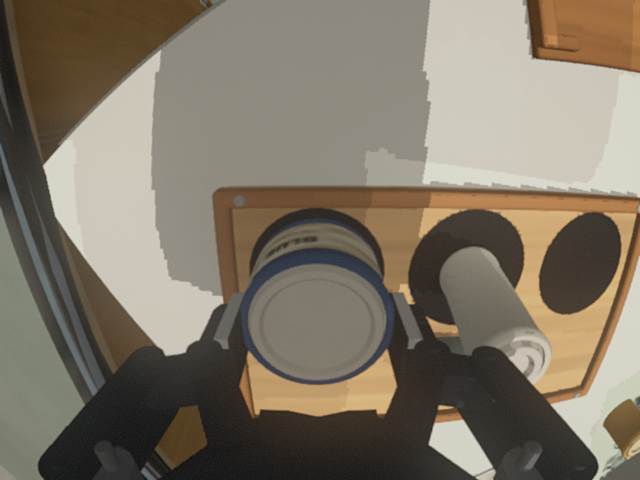

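View pics/scene3.png

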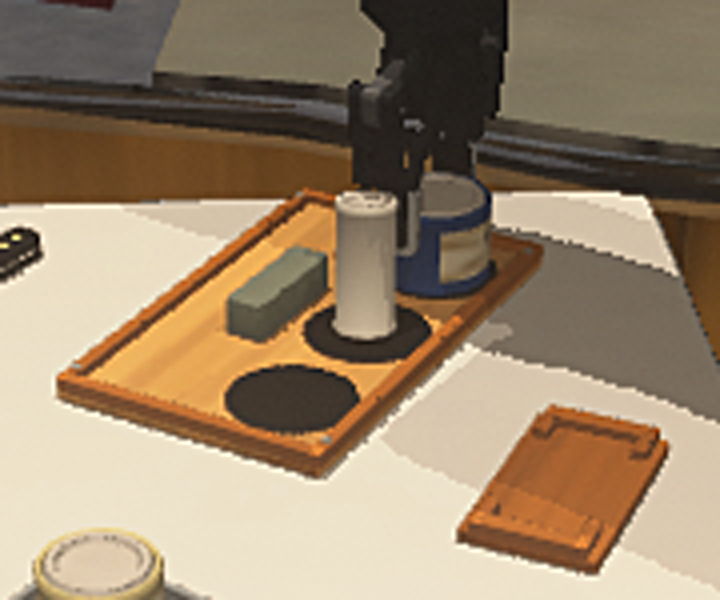

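The right knuckle at (490,365) is resting on the slim tin's top at (525,355). The wide tin is gripped, so I'll lift straight up, which removes the contact. On the way back the slim tin goes in last.

```bash
python3 -m jog '[[-0.01,0,0,0,0.05],[-0.03,0,0,0,0.05],[-0.06,0,0,0,0.05],[-0.1,0,0,0,0.05],[-0.14,0,0,0,0.05]]'; python3 -c "
from h import *
go(.37,.399,.17,90)
s=observe()
p,d=read_camera('wrist'); cv2.imwrite('pics/w4.png',p[:,:,::-1]); P=wcloud(s,d)
print('slim',circP(P,d,.070,.085,(.54,.65,.05,.13)))
print('wide',circP(P,d,s['ee_pos'][2]+.02,s['ee_pos'][2]+.04,(.55,.67,-.03,.05)))
"
```

```text
time_s: 10.4
ee_pos: [0.6147, 0.0201, 0.1701]
orientation: [0.707, -0.038, 0.705, 0.039]
wrist_force: [1.2, 0.1, -1.1]
finger_gap: 0.678
t10.40 pos[0.6147 0.0201 0.1701] shift [-0.      0.4034 -0.2018] jaw 96.3 axis [ 0.004  0.002 -1.   ] F [ 1.2  0.1 -1.1] gap 57.9 j6 -0.08 yaw 0.110
slim (1623, 0.6029, 0.0972, 33.4, np.float64(0.0786))
wide (18274, 0.6115, 0.0142, 75.2, np.float64(0.196))
```

View pics/w4.png

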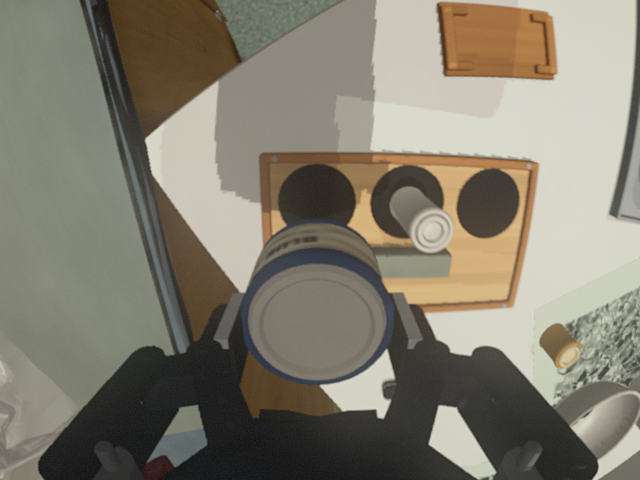

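```bash
for i in 1 2; do python3 -m jog '[[0,0.03,-0.015,0.01,0.05],[0,0.065,-0.032,0.02,0.05],[0,0.1,-0.05,0.03,0.05],[0,0.135,-0.067,0.04,0.05],[0,0.17,-0.085,0.05,0.05]]'; done;  python3 -c "
from h import *
go(.3685,.399,.09,90)"
```

```text
time_s: 10.87
ee_pos: [0.5135, 0.1813, 0.1786]
orientation: [0.712, -0.02, 0.702, 0.022]
wrist_force: [-0.1, 0.7, -1.6]
finger_gap: 0.676
time_s: 11.28
ee_pos: [0.4174, 0.3477, 0.1784]
orientation: [0.713, -0.002, 0.702, 0.004]
wrist_force: [1.5, 0.6, -1.8]
finger_gap: 0.679
t11.28 pos[0.4174 0.3477 0.1784] shift [ 0.0878  0.0514 -0.0498] jaw 90.5 axis [ 0.016  0.003 -1.   ] F [ 1.5  0.6 -1.8] gap 58.0 j6 0.69 yaw 0.009
```

```bash
python3 -m jog '[[0,0.025,-0.025,0,0.05],[0.01,0.045,-0.045,0,0.05],[0.03,0.051,-0.05,0,0.05],[0.06,0.051,-0.05,0,0.05],[0.085,0.051,-0.05,0,0.05]]'; python3 -m jog '[[0.015,0,0,0,0.05],[0.028,0,0,0,0.05],[0.038,0,0,0,0.05],[0.044,0,0,0,0.05],[0.045,0,0,0,0.05]]'; python3 -c "
from h import *
go(.3685,.399,.024,90)"
```

```text
time_s: 11.7
ee_pos: [0.3675, 0.3996, 0.0924]
orientation: [0.713, -0.002, 0.701, 0.005]
wrist_force: [0.3, -0.9, -2.9]
finger_gap: 0.681
time_s: 12.12
ee_pos: [0.368, 0.3997, 0.0469]
orientation: [0.713, -0.002, 0.701, 0.005]
wrist_force: [-0.2, -0.3, -2.4]
finger_gap: 0.675
t12.12 pos[0.368  0.3997 0.0469] shift [ 0.0229 -0.0007  0.0001] jaw 90.6 axis [ 0.016  0.004 -1.   ] F [-0.2 -0.3 -2.4] gap 57.6 j6 0.82 yaw 0.011
```

```bash
python3 -m jog '[[0.01,0,0,0,0.05],[0.018,0,0,0,0.05],[0.021,0,0,0,0.05],[0.022,0,0,0,0.05],[0.0225,0,0,0,0.05]]'; python3 -c "
from h import *
go(.3685,.399,.023,90)"
```

```text
time_s: 12.53
ee_pos: [0.3684, 0.3997, 0.0243]
orientation: [0.713, -0.003, 0.701, 0.005]
wrist_force: [0.1, 0.2, -1.3]
finger_gap: 0.673
t12.53 pos[0.3684 0.3997 0.0243] shift [ 0.0013 -0.0007  0.0001] jaw 90.6 axis [ 0.016  0.004 -1.   ] F [ 0.1  0.2 -1.3] gap 57.5 j6 0.82 yaw 0.011
```

```bash
python3 -m jog '[[0.0007,0,0,0,0.05],[0.0007,0,0,0,0.05],[0.0007,0,0,0,0.064],[0.0007,0,0,0,0.072],[0.0007,0,0,0,0.072]]'; python3 -m jog '[[-0.01,0,0,0,0.072],[-0.04,0,0,0,0.072],[-0.08,0,0,0,0.06],[-0.11,0,0,0,0.05],[-0.14,0,0,0,0.05]]'; python3 -c "
from h import *
s=observe(); p,d=read_camera('wrist'); cv2.imwrite('pics/w5.png',p[:,:,::-1]);P=wcloud(s,d)
print(circP(P,d,.042,.057,(.3,.43,.34,.46)))
print(circP(P,d,.058,.072,(.45,.6,.34,.46)))
go(.603,.097,.16,96.3)"
```

```text
time_s: 12.95
ee_pos: [0.3685, 0.3999, 0.0239]
orientation: [0.713, -0.002, 0.701, 0.005]
wrist_force: [0.5, 0.3, 0.3]
finger_gap: 0.841
time_s: 13.37
ee_pos: [0.3663, 0.3993, 0.1668]
orientation: [0.713, -0.002, 0.701, 0.006]
wrist_force: [0.5, 0.1, 0.2]
finger_gap: 0.588
(4979, 0.3648, 0.3992, 61.9, np.float64(0.0483))
(1945, 0.5236, 0.3984, 53.2, np.float64(0.0634))
t13.42 pos[0.3676 0.4009 0.1724] shift [ 0.0144 -0.3065  0.2318] jaw 90.6 axis [ 0.022  0.01  -1.   ] F [-0.2  0.7  7.2] gap 50.0 j6 0.82 yaw -0.099
```

View pics/w5.png

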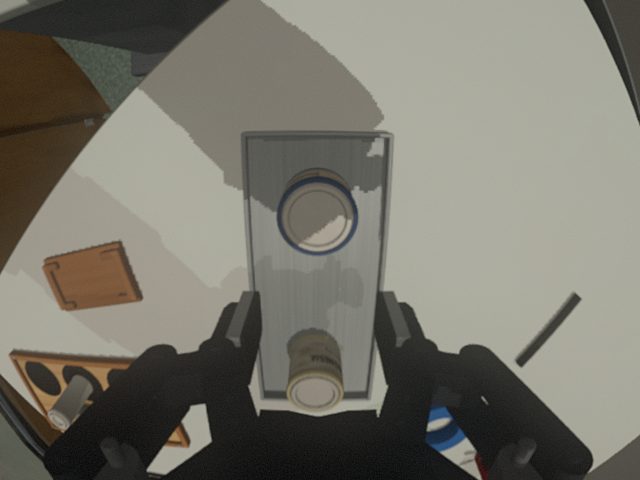

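Both tins stand upright in the tray: the wide one at (317,215) and the mid one at (315,385). Next is the slim tin.

```bash
python3 -m jog '[[0,-0.025,0.02,-0.03,0.05],[0,-0.055,0.045,-0.06,0.05],[0,-0.085,0.068,-0.09,0.05],[0,-0.115,0.09,-0.1,0.05],[0,-0.14,0.11,-0.1,0.05]]'; python3 -m jog '[[0,-0.025,0.018,0,0.05],[0,-0.055,0.04,0,0.05],[0,-0.085,0.06,0,0.05],[0,-0.115,0.08,0,0.05],[0,-0.14,0.1,0,0.05]]'; python3 -c "
from h import *
go(.603,.097,.12,96.3)"
```

```text
time_s: 13.83
ee_pos: [0.4801, 0.2601, 0.1743]
orientation: [0.714, -0.036, 0.698, 0.043]
wrist_force: [0.6, 1.1, 0.6]
finger_gap: 0.591
time_s: 14.25
ee_pos: [0.596, 0.13, 0.1764]
orientation: [0.714, -0.036, 0.698, 0.042]
wrist_force: [-0.9, -0.1, -0.4]
finger_gap: 0.587
t14.25 pos[0.596  0.13   0.1764] shift [ 0.0562 -0.034   0.0019] jaw 96.3 axis [ 0.023  0.01  -1.   ] F [-0.9 -0.1 -0.4] gap 50.1 j6 0.10 yaw 0.001
```

```bash
python3 -m jog '[[0,-0.018,0.001,0,0.05],[0.01,-0.034,0.002,0,0.05],[0.03,-0.034,0.002,0,0.05],[0.045,-0.034,0.002,0,0.05],[0.055,-0.034,0.002,0,0.05]]'; python3 -c "
from h import *
go(.603,.097,.048,96.3)"
```

```text
time_s: 14.67
ee_pos: [0.6026, 0.0965, 0.1202]
orientation: [0.714, -0.036, 0.698, 0.042]
wrist_force: [-0.5, -0.2, 0.6]
finger_gap: 0.591
t14.67 pos[0.6026 0.0965 0.1202] shift [ 0.0722 -0.0001 -0.0013] jaw 96.3 axis [ 0.022  0.01  -1.   ] F [-0.5 -0.2  0.6] gap 50.5 j6 0.05 yaw 0.000
```

```bash
python3 -m jog '[[0.02,0,-0.001,0,0.05],[0.04,0,-0.001,0,0.05],[0.06,0,-0.001,0,0.05],[0.07,0,-0.001,0,0.05],[0.072,0,-0.001,0,0.05]]'; python3 -m jog '[[0,0,0,0,0.035],[0,0,0,0,0.025],[0,0,0,0,0.022],[0,0,0,0,0.022],[0,0,0,0,0.022]]' 40; python3 -c "
from h import *
go(.603,.097,.048,96.3)"
```

```text
time_s: 15.08
ee_pos: [0.6022, 0.0972, 0.0468]
orientation: [0.713, -0.036, 0.699, 0.042]
wrist_force: [-0.6, -0.2, -0.2]
finger_gap: 0.582
time_s: 15.5
ee_pos: [0.6027, 0.0972, 0.0475]
orientation: [0.714, -0.036, 0.698, 0.042]
wrist_force: [-0.1, -0.5, 3.5]
finger_gap: 0.366
t15.50 pos[0.6027 0.0972 0.0475] shift [-0.0005 -0.0003  0.0003] jaw 96.3 axis [ 0.021  0.01  -1.   ] F [-0.1 -0.5  3.5] gap 31.3 j6 0.05 yaw 0.000
```

```bash
python3 -m jog '[[-0.02,0,0,0,0.022],[-0.05,0,0,0,0.022],[-0.09,0,0,0,0.022],[-0.12,0,0,0,0.022],[-0.125,0,0,0,0.022]]'; python3 -m jog '[[0,0.03,-0.016,0.02,0.022],[0,0.065,-0.035,0.04,0.022],[0,0.1,-0.05,0.06,0.022],[0,0.135,-0.068,0.08,0.022],[0,0.17,-0.086,0.1,0.022]]';  python3 -c "
from h import *
go(.444,.399,.14,90)"
```

```text
time_s: 15.92
ee_pos: [0.6022, 0.0963, 0.1786]
orientation: [0.716, -0.036, 0.696, 0.042]
wrist_force: [0.9, 0.5, -1.5]
finger_gap: 0.368
time_s: 16.33
ee_pos: [0.4969, 0.257, 0.1775]
orientation: [0.717, 0.001, 0.697, 0.007]
wrist_force: [0.8, 1.2, -2.2]
finger_gap: 0.373
t16.33 pos[0.4969 0.257  0.1775] shift [ 0.0376  0.1421 -0.0527] jaw 90.5 axis [ 0.029  0.011 -1.   ] F [ 0.8  1.2 -2.2] gap 31.9 j6 0.47 yaw 0.009
```

```bash
python3 -m jog '[[0,0.035,-0.013,0,0.022],[0,0.07,-0.026,0.009,0.022],[0.01,0.105,-0.039,0.009,0.022],[0.02,0.135,-0.05,0.009,0.022],[0.03,0.142,-0.053,0.009,0.022]]';  python3 -m jog '[[0.015,0.002,0,0,0.022],[0.03,0.002,0,0,0.022],[0.045,0.002,0,0,0.022],[0.06,0.002,0,0,0.022],[0.07,0.002,0,0,0.022]]'; python3 -c "
from h import *
go(.444,.399,.0435,90)"
```

```text
time_s: 16.75
ee_pos: [0.4416, 0.4029, 0.147]
orientation: [0.717, 0.003, 0.697, 0.006]
wrist_force: [0.3, 0.4, -0.9]
finger_gap: 0.369
time_s: 17.17
ee_pos: [0.4432, 0.4052, 0.0755]
orientation: [0.717, 0.003, 0.697, 0.005]
wrist_force: [-0.2, -1.0, -1.8]
finger_gap: 0.369
t17.17 pos[0.4432 0.4052 0.0755] shift [ 0.0319 -0.0066 -0.0001] jaw 90.2 axis [ 0.028  0.012 -1.   ] F [-0.2 -1.  -1.8] gap 31.5 j6 0.74 yaw 0.003
```

```bash
python3 -m jog '[[0.008,-0.006,0,0,0.022],[0.018,-0.006,0,0,0.022],[0.026,-0.006,0,0,0.022],[0.03,-0.006,0,0,0.022],[0.0315,-0.006,0,0,0.022]]'; python3 -m jog '[[0.001,0,0,0,0.022],[0.001,0,0,0,0.022],[0.001,0,0,0,0.022],[0.001,0,0,0,0.022],[0.001,0,0,0,0.022]]'; python3 -c "
from h import *
go(.444,.399,.0425,90)"
```

```text
time_s: 17.58
ee_pos: [0.444, 0.3995, 0.0433]
orientation: [0.717, 0.003, 0.697, 0.005]
wrist_force: [-0.6, 0.0, -1.5]
finger_gap: 0.37
time_s: 18.0
ee_pos: [0.4441, 0.3997, 0.0426]
orientation: [0.717, 0.003, 0.697, 0.005]
wrist_force: [0.0, -0.5, -0.8]
finger_gap: 0.368
t18.00 pos[0.4441 0.3997 0.0426] shift [ 0.     -0.0007 -0.0001] jaw 90.2 axis [ 0.028  0.012 -1.   ] F [ 0.  -0.5 -0.8] gap 31.4 j6 0.73 yaw 0.003
```

```bash
python3 -m jog '[[0,0,0,0,0.03],[0,0,0,0,0.045],[0,0,0,0,0.05],[0,0,0,0,0.05],[0,0,0,0,0.05]]'; python3 -m jog '[[-0.01,0,0,0,0.05],[-0.04,0,0,0,0.05],[-0.08,0,0,0,0.05],[-0.11,0,0,0,0.05],[-0.11,0,0,0,0.05]]'; python3 -m jog '[[0,-0.01,0,0.12,0.05],[0,-0.02,0,0.24,0.05],[0,-0.03,0,0.36,0.05],[0,-0.04,0,0.48,0.05],[0,-0.05,0,0.6,0.05]]'; python3 -c "
from h import *
s=observe(); p,d=read_camera('wrist'); cv2.imwrite('pics/w6.png',p[:,:,::-1]);P=wcloud(s,d)
print(circP(P,d,.042,.057,(.3,.41,.34,.46)))
print(circP(P,d,.068,.08,(.40,.48,.34,.46)))
print(circP(P,d,.058,.068,(.48,.6,.34,.46)))
go(.6505,.1055,.14,5.2)"
```

```text
time_s: 18.42
ee_pos: [0.4442, 0.3997, 0.0427]
orientation: [0.717, 0.003, 0.697, 0.005]
wrist_force: [0.6, 0.1, -0.5]
finger_gap: 0.581
time_s: 18.83
ee_pos: [0.4431, 0.4003, 0.1599]
orientation: [0.719, 0.005, 0.695, 0.007]
wrist_force: [0.7, 1.0, 1.3]
finger_gap: 0.586
time_s: 19.25
ee_pos: [0.4432, 0.3498, 0.1598]
orientation: [0.685, 0.22, 0.665, -0.2]
wrist_force: [-0.2, -0.0, -0.0]
finger_gap: 0.589
(6149, 0.3645, 0.3994, 61.2, np.float64(0.0482))
(1869, 0.4447, 0.3997, 33.5, np.float64(0.0735))
(3218, 0.5245, 0.3986, 53.4, np.float64(0.0634))
t19.30 pos[0.4433 0.3484 0.1598] shift [ 0.0227 -0.0803  0.3089] jaw 54.9 axis [ 0.035  0.018 -0.999] F [2.2 0.2 0.4] gap 49.7 j6 1.28 yaw 0.868
```

View pics/w6.png

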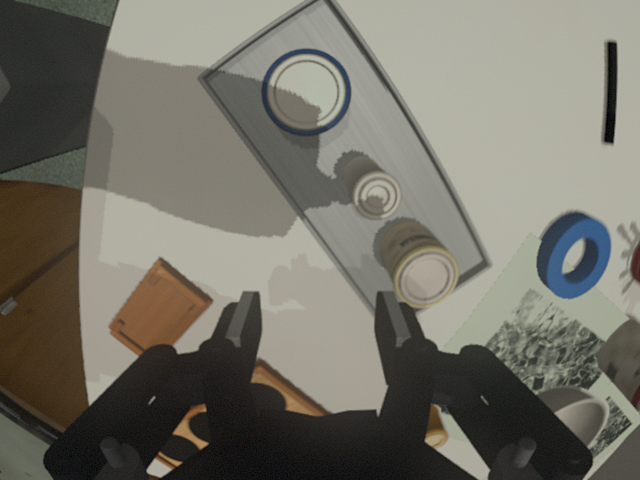

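All three tins stand in the tray, at (307,92), (377,195) and (424,278). Now for the stick.

```bash
python3 -m jog '[[0,-0.01,0.03,0.12,0.05],[0,-0.02,0.065,0.24,0.05],[0,-0.03,0.1,0.36,0.05],[0,-0.035,0.135,0.48,0.05],[0,-0.04,0.16,0.6,0.05]]';  python3 -c "
from h import *
go(.6505,.1055,.14,5.2)"
```

```text
time_s: 19.72
ee_pos: [0.5529, 0.2217, 0.1622]
orientation: [0.587, 0.417, 0.573, -0.392]
wrist_force: [1.1, -0.9, 0.2]
finger_gap: 0.583
t19.72 pos[0.5529 0.2217 0.1622] shift [0.0236 0.0505 0.1429] jaw 20.2 axis [ 0.036  0.018 -0.999] F [ 1.1 -0.9  0.2] gap 49.8 j6 1.60 yaw 0.263
```

```bash
python3 -m jog '[[-0.005,0.015,0.035,0.1,0.05],[-0.005,0.03,0.075,0.2,0.05],[0,0.045,0.115,0.263,0.05],[0,0.05,0.142,0.263,0.05],[0,0.05,0.142,0.263,0.05]]';  python3 -c "
from h import *
go(.6505,.1055,.06,5.2)
s=observe(); p,d=read_camera('wrist'); cv2.imwrite('pics/w7.png',p[:,:,::-1]);P=wcloud(s,d)
print(rectP(P,d,.026,.036,(.6,.70,.05,.16)))
go(.6505,.1055,.06,5.2)
"
```

```text
time_s: 20.13
ee_pos: [0.6513, 0.1011, 0.1632]
orientation: [0.527, 0.49, 0.516, -0.464]
wrist_force: [1.1, 0.2, 0.9]
finger_gap: 0.585
t20.13 pos[0.6513 0.1011 0.1632] shift [ 0.1032 -0.0043 -0.0031] jaw 5.0 axis [ 0.036  0.016 -0.999] F [1.1 0.2 0.9] gap 49.9 j6 1.63 yaw -0.003
(2416, 0.6515, 0.1059, 'w21.5 h69.9 long 95.3', np.float64(0.0305))
t20.18 pos[0.6501 0.1034 0.1634] shift [ 0.1034 -0.0033 -0.0006] jaw 5.1 axis [ 0.036  0.017 -0.999] F [-0.   1.2  0.1] gap 49.8 j6 1.63 yaw -0.002
```

View pics/w7.png

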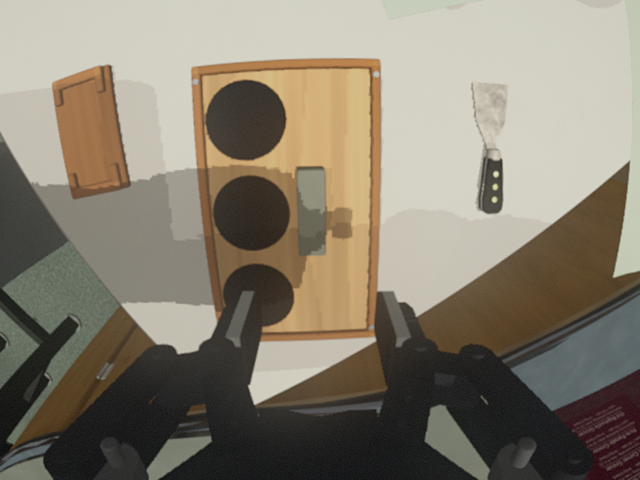

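The stick is at (312,210) with the lane clear on both sides. Descending.

```bash
python3 -m jog '[[0.02,-0.002,0,0,0.045],[0.04,-0.003,0,0,0.045],[0.06,-0.003,0,0,0.045],[0.08,-0.003,0,0,0.045],[0.1,-0.003,0,0,0.045]]';  python3 -c "
from h import *
go(.651,.1057,.012,5.2)"
```

```text
time_s: 20.6
ee_pos: [0.6503, 0.1061, 0.0632]
orientation: [0.528, 0.49, 0.517, -0.463]
wrist_force: [0.5, 0.2, 0.4]
finger_gap: 0.528
t20.60 pos[0.6503 0.1061 0.0632] shift [ 0.0511 -0.0013  0.0011] jaw 5.3 axis [ 0.036  0.018 -0.999] F [0.5 0.2 0.4] gap 45.1 j6 1.63 yaw 0.001
```

```bash
python3 -m jog '[[0.015,-0.001,0.001,0,0.045],[0.03,-0.001,0.001,0,0.045],[0.043,-0.001,0.001,0,0.045],[0.049,-0.001,0.001,0,0.045],[0.05,-0.001,0.001,0,0.045]]';  python3 -c "
from h import *
go(.651,.1057,.012,5.2)"
```

```text
time_s: 21.02
ee_pos: [0.6503, 0.1066, 0.0124]
orientation: [0.528, 0.489, 0.518, -0.463]
wrist_force: [0.7, 0.1, 0.7]
finger_gap: 0.526
t21.02 pos[0.6503 0.1066 0.0124] shift [0.0004 0.0006 0.001 ] jaw 5.4 axis [ 0.035  0.018 -0.999] F [0.7 0.1 0.7] gap 44.9 j6 1.63 yaw 0.003
```

```bash
python3 -m jog '[[0,0,0,0,0.03],[0,0,0,0,0.02],[0,0,0,0,0.012],[0,0,0,0,0.012],[0,0,0,0,0.012]]' 30;  python3 -m jog '[[-0.01,0,0,0,0.012],[-0.03,0,0,0,0.012],[-0.07,0,0,0,0.012],[-0.09,0,0,0,0.012],[-0.09,0,0,0,0.012]]'; python3 -c "
from h import *
go(.4455,.1606,.10,11.9)"
```

```text
time_s: 21.43
ee_pos: [0.6509, 0.107, 0.0135]
orientation: [0.528, 0.489, 0.518, -0.462]
wrist_force: [-2.2, 2.1, 7.1]
finger_gap: 0.252
time_s: 21.85
ee_pos: [0.6502, 0.1055, 0.1098]
orientation: [0.53, 0.491, 0.516, -0.46]
wrist_force: [0.4, 0.3, 0.6]
finger_gap: 0.247
t21.85 pos[0.6502 0.1055 0.1098] shift [ 0.0019 -0.1988 -0.0741] jaw 5.4 axis [ 0.044  0.019 -0.999] F [0.4 0.3 0.6] gap 21.1 j6 1.63 yaw -0.113
```

```bash
python3 -m jog '[[0,-0.035,-0.013,-0.03,0.012],[0,-0.075,-0.026,-0.06,0.012],[0,-0.115,-0.04,-0.09,0.012],[0,-0.15,-0.055,-0.113,0.012],[0,-0.18,-0.068,-0.113,0.012]]'; python3 -m jog '[[0,-0.01,-0.003,0,0.012],[0,-0.015,-0.006,0,0.012],[0,-0.015,-0.006,0,0.012],[0,-0.015,-0.006,0,0.012],[0,-0.015,-0.006,0,0.012]]';python3 -c "
from h import *
go(.4456,.162,.04,11.9)
s=observe(); p,d=read_camera('wrist'); cv2.imwrite('pics/w8.png',p[:,:,::-1]);P=wcloud(s,d)
print(rectP(P,d,s['ee_pos'][2]+.01,s['ee_pos'][2]+.028,(.40,.5,.11,.21)))
print('rest',rectP(P,d,.005,.02,(.38,.51,.08,.25)))
"
```

```text
time_s: 22.27
ee_pos: [0.462, 0.1563, 0.1028]
orientation: [0.557, 0.46, 0.542, -0.43]
wrist_force: [1.0, 1.3, -0.2]
finger_gap: 0.248
time_s: 22.68
ee_pos: [0.4474, 0.159, 0.1024]
orientation: [0.557, 0.46, 0.541, -0.43]
wrist_force: [0.1, -0.3, -1.3]
finger_gap: 0.251
t22.68 pos[0.4474 0.159  0.1024] shift [ 0.0623 -0.0041 -0.0027] jaw 11.9 axis [ 0.045  0.02  -0.999] F [ 0.1 -0.3 -1.3] gap 21.4 j6 1.70 yaw 0.001
(9625, 0.4493, 0.1588, 'w46.6 h71.8 long 121.6', np.float64(0.1198))
rest (10432, 0.445, 0.1638, 'w66.7 h106.6 long 102.1', np.float64(0.0098))
```

View pics/w8.png

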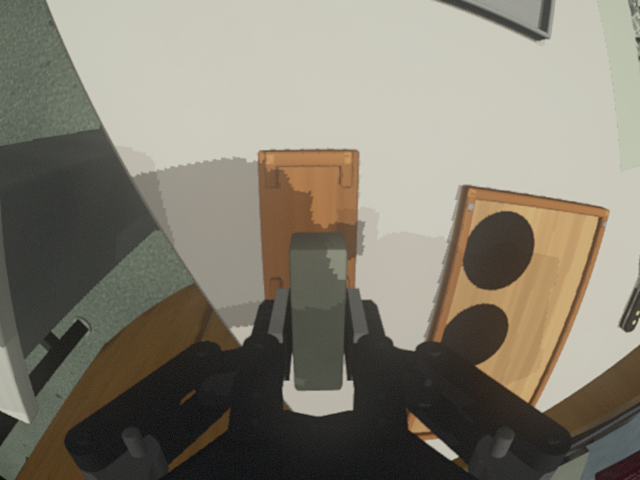

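The stick is held straight at (320,310) and lines up with the trough at (309,220).

```bash
python3 -m jog '[[0.015,-0.004,-0.003,0,0.012],[0.03,-0.004,-0.003,0,0.012],[0.045,-0.004,-0.003,0,0.012],[0.06,-0.004,-0.003,0,0.012],[0.07,-0.004,-0.003,0,0.012]]'; python3 -c "
from h import *
go(.4456,.162,.015,11.9)"
```

```text
time_s: 23.15
ee_pos: [0.4461, 0.162, 0.0307]
orientation: [0.557, 0.46, 0.541, -0.431]
wrist_force: [0.4, -0.2, -0.5]
finger_gap: 0.251
t23.15 pos[0.4461 0.162  0.0307] shift [ 0.0156 -0.0012  0.    ] jaw 11.9 axis [ 0.043  0.019 -0.999] F [ 0.4 -0.2 -0.5] gap 21.5 j6 1.71 yaw -0.000
```

```bash
python3 -m jog '[[0.006,-0.001,0,0,0.012],[0.011,-0.001,0,0,0.012],[0.014,-0.001,0,0,0.012],[0.016,-0.001,0,0,0.012],[0.016,-0.001,0,0,0.012]]'; python3 -c "
from h import *
go(.4456,.162,.0135,11.9)"
```

```text
time_s: 23.57
ee_pos: [0.446, 0.1621, 0.0146]
orientation: [0.557, 0.46, 0.541, -0.431]
wrist_force: [-0.4, 0.0, -1.2]
finger_gap: 0.253
t23.57 pos[0.446  0.1621 0.0146] shift [ 0.0011 -0.0005 -0.    ] jaw 11.9 axis [ 0.043  0.019 -0.999] F [-0.4  0.  -1.2] gap 21.6 j6 1.71 yaw -0.000
```

```bash
python3 -m jog '[[0.001,0,0,0,0.012],[0.001,0,0,0,0.012],[0.001,0,0,0,0.025],[0.001,0,0,0,0.035],[0.001,0,0,0,0.04]]'; python3 -m jog '[[-0.01,0,0,0,0.045],[-0.03,0,0,0,0.045],[-0.07,0,0,0,0.045],[-0.12,0,0,0,0.045],[-0.14,0,0,0,0.045]]'; python3 -m jog '[[0,0,0,-0.1,0.06],[0,0,0,-0.2,0.066],[0,0,0,-0.3,0.066],[0,0,0,-0.42,0.066],[0,0,0,-0.54,0.066]]'; python3 -c "
from h import *
go(.521,.399,.17,90)
s=observe(); p,d=read_camera('wrist'); cv2.imwrite('pics/w9.png',p[:,:,::-1]);P=wcloud(s,d)
print(rectP(P,d,.025,.036,(.39,.5,.10,.21)))
print('rest',rectP(P,d,.005,.02,(.38,.51,.08,.25)))
"
```

```text
time_s: 23.98
ee_pos: [0.4462, 0.1621, 0.0138]
orientation: [0.557, 0.46, 0.541, -0.43]
wrist_force: [-0.2, -0.7, -0.6]
finger_gap: 0.475
time_s: 24.4
ee_pos: [0.4404, 0.1596, 0.1571]
orientation: [0.557, 0.461, 0.541, -0.43]
wrist_force: [0.9, 0.6, 0.8]
finger_gap: 0.525
time_s: 24.82
ee_pos: [0.4404, 0.1596, 0.1573]
orientation: [0.661, 0.294, 0.637, -0.268]
wrist_force: [0.5, -0.7, 0.2]
finger_gap: 0.772
t24.82 pos[0.4404 0.1596 0.1573] shift [-0.0042  0.223  -0.1193] jaw 43.2 axis [ 0.046  0.02  -0.999] F [ 0.5 -0.7  0.2] gap 65.9 j6 1.16 yaw -0.817
(2534, 0.4471, 0.1605, 'w23.3 h70.6 long 101.6', np.float64(0.0305))
rest (7810, 0.4458, 0.1608, 'w66.9 h112.7 long 102.1', np.float64(0.0105))
```

View pics/w9.png

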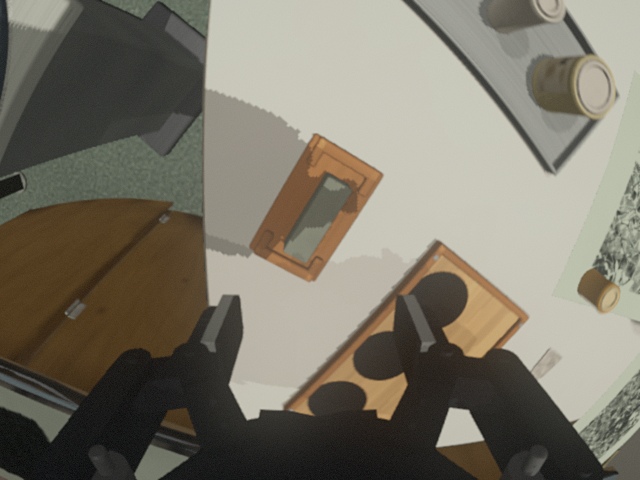

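The stick lies flat in the trough at (320,217), with its top at 30.5 mm as expected. Next I'll return the mid tin, then the wide one, and the slim one last.

```bash
python3 -m jog '[[-0.01,0.035,-0.02,-0.1,0.066],[-0.015,0.07,-0.04,-0.2,0.066],[-0.02,0.105,-0.06,-0.32,0.066],[-0.02,0.14,-0.08,-0.44,0.066],[-0.02,0.175,-0.1,-0.56,0.066]]'; python3 -c "
from h import *
go(.521,.399,.15,90)"
```

```text
time_s: 25.28
ee_pos: [0.4969, 0.3544, 0.1842]
orientation: [0.717, 0.096, 0.686, -0.077]
wrist_force: [1.4, -0.8, 0.7]
finger_gap: 0.768
t25.28 pos[0.4969 0.3544 0.1842] shift [0.0362 0.048  0.0111] jaw 76.0 axis [ 0.047  0.02  -0.999] F [ 1.4 -0.8  0.7] gap 65.6 j6 0.87 yaw -0.244
```

```bash
python3 -m jog '[[-0.01,0.02,0.004,-0.1,0.066],[-0.01,0.048,0.011,-0.2,0.066],[-0.01,0.048,0.011,-0.244,0.066],[0.025,0.048,0.011,-0.244,0.066],[0.06,0.048,0.011,-0.244,0.066]]'; python3 -c "
from h import *
go(.5211,.3989,.0285,90.2)"
```

```text
time_s: 25.7
ee_pos: [0.5232, 0.4009, 0.1268]
orientation: [0.725, 0.009, 0.689, 0.007]
wrist_force: [0.2, -0.2, -0.1]
finger_gap: 0.772
t25.70 pos[0.5232 0.4009 0.1268] shift [ 0.098  -0.0043 -0.007 ] jaw 89.8 axis [ 0.05   0.023 -0.998] F [ 0.2 -0.2 -0.1] gap 65.9 j6 0.66 yaw -0.006
```

```bash
python3 -m jog '[[-0.02,-0.004,-0.007,0,0.066],[-0.04,-0.004,-0.007,0,0.066],[-0.05,-0.004,-0.007,0,0.066],[-0.06,-0.004,-0.007,0,0.066],[-0.06,-0.004,-0.007,0,0.066]]' |head -1; python3 -c "
from h import *
go(.5211,.3989,.0285,90.2)"; python3 -m jog '[[0,0,0,0,0.066],[0,0,0,0,0.066],[0.041,0,0,0,0.066],[0.082,0,0,0,0.066]]' |head -1;  python3 -c "
from h import *
go(.5211,.3989,.0285,90.2)"; python3 -m jog '[[0,0,0,0,0.066]]' |head -1;  python3 -c "
from h import *
go(.5211,.3989,.0285,90.2)"
```

```text
time_s: 26.12
t26.12 pos[0.514  0.3962 0.1885] shift [ 0.1602 -0.0013 -0.0014] jaw 89.8 axis [ 0.053  0.025 -0.998] F [0.2 0.4 1. ] gap 65.8 j6 0.67 yaw -0.007
time_s: 26.45
t26.45 pos[0.5195 0.3992 0.1071] shift [ 0.0785 -0.0025 -0.0028] jaw 89.8 axis [ 0.056  0.028 -0.998] F [ 1.5 -0.2 -0.9] gap 66.0 j6 0.67 yaw -0.008
time_s: 26.53
t26.53 pos[0.5161 0.3964 0.0987] shift [0.0704 0.0011 0.0017] jaw 89.7 axis [ 0.047  0.021 -0.999] F [-1.9 -0.6 -1.8] gap 65.7 j6 0.67 yaw -0.008
```

```bash
cat > ax.py <<'E'
from h import *
go(.5211,.3989,.0285,90.2)
E
python3 -m jog '[[-0.041,0,0,0,0.066]]' |head -1;python3 ax.py;python3 -m jog '[[-0.03,0,0,0,0.066],[-0.05,0,0,0,0.066],[-0.06,0,0,0,0.066],[-0.06,0,0,0,0.066],[-0.06,0,0,0,0.066]]' |head -1;python3 ax.py; python3 -m jog '[[0.041,0,0,0,0.066],[0.082,0,0,0,0.066],[0.082,0,0,0,0.066]]' |head -1;python3 ax.py
```

```text
time_s: 26.62
t26.62 pos[0.5108 0.3928 0.1322] shift [0.104  0.0048 0.0065] jaw 89.7 axis [ 0.037  0.013 -0.999] F [ 0.9  0.4 -0.4] gap 66.1 j6 0.67 yaw -0.009
time_s: 27.03
t27.03 pos[0.5088 0.3922 0.1924] shift [0.1643 0.0046 0.0062] jaw 89.7 axis [ 0.037  0.013 -0.999] F [ 1.   0.3 -0.3] gap 65.6 j6 0.67 yaw -0.009
time_s: 27.28
t27.28 pos[0.5079 0.3901 0.1015] shift [0.0734 0.0084 0.0111] jaw 89.7 axis [ 0.027  0.005 -1.   ] F [-1.6 -1.1 -1.8] gap 66.1 j6 0.67 yaw -0.009
```

```bash

python3 -m jog '[[-0.041,0,0,0,0.066]]' |head -1;python3 ax.py;python3 -m jog '[[-0.03,0,0,0,0.066],[-0.05,0,0,0,0.066],[-0.05,0.003,0.005,0,0.066],[-0.05,0.005,0.008,0,0.066],[-0.05,0.005,0.008,0,0.066]]' |head -1;python3 ax.py
```

```text
time_s: 27.37
t27.37 pos[0.5029 0.3868 0.1347] shift [0.1065 0.0126 0.0164] jaw 89.7 axis [ 0.016 -0.004 -1.   ] F [-0.1  0.5  0.7] gap 65.8 j6 0.67 yaw -0.009
time_s: 27.78
t27.78 pos[0.5105 0.3921 0.1846] shift [0.1562 0.0075 0.0082] jaw 89.7 axis [ 0.015 -0.004 -1.   ] F [ 0.   0.1 -0.8] gap 66.3 j6 0.67 yaw -0.009
```

```bash

python3 -m jog '[[0.01,0.005,0.005,-0.009,0.066],[0.04,0.007,0.008,-0.009,0.066],[0.07,0.007,0.008,-0.009,0.066],[0.09,0.007,0.008,-0.009,0.066],[0.1,0.007,0.008,-0.009,0.066]]' |head -1;python3 ax.py
```

```text
time_s: 28.2
t28.20 pos[0.5183 0.3973 0.08  ] shift [0.0515 0.002  0.0022] jaw 90.2 axis [ 0.011 -0.008 -1.   ] F [-1.   0.7 -0.2] gap 66.1 j6 0.66 yaw 0.000
```

```bash

python3 -m jog '[[0.015,0.002,0.002,0,0.066],[0.03,0.002,0.002,0,0.066],[0.043,0.002,0.002,0,0.066],[0.05,0.002,0.002,0,0.066],[0.051,0.002,0.002,0,0.066]]' |head -1;python3 ax.py; python3 -m jog '[[0,0,0,0,0.055],[0,0,0,0,0.045],[0,0,0,0,0.04],[0,0,0,0,0.04],[0,0,0,0,0.04]]' 40;python3 ax.py
```

```text
time_s: 28.62
t28.62 pos[0.5201 0.3984 0.0274] shift [-0.0011  0.0004  0.001 ] jaw 90.2 axis [ 0.009 -0.009 -1.   ] F [0.2 0.  0.2] gap 66.0 j6 0.66 yaw 0.000
time_s: 29.03
ee_pos: [0.5203, 0.3986, 0.0279]
orientation: [0.71, -0.004, 0.704, -0.002]
wrist_force: [-0.7, -0.2, -0.1]
finger_gap: 0.6
t29.03 pos[0.5203 0.3986 0.0279] shift [-0.0006  0.0003  0.0008] jaw 90.2 axis [ 0.009 -0.009 -1.   ] F [-0.7 -0.2 -0.1] gap 51.2 j6 0.66 yaw 0.000
```

```bash
cat > ax.py <<'E'
from h import *
import sys
go(*map(float,sys.argv[1:]))
E
python3 -m jog '[[-0.02,0,0,0,0.04],[-0.05,0,0,0,0.04],[-0.09,0,0,0,0.04],[-0.12,0,0,0,0.04],[-0.13,0,0,0,0.04]]' ;python3 ax.py .5903 .175 .16 96
```

```text
time_s: 29.45
ee_pos: [0.5205, 0.4008, 0.1633]
orientation: [0.712, -0.003, 0.702, -0.0]
wrist_force: [0.3, 0.2, -2.9]
finger_gap: 0.602
t29.45 pos[0.5205 0.4008 0.1633] shift [ 0.0054 -0.226   0.0689] jaw 90.2 axis [ 0.014 -0.005 -1.   ] F [ 0.3  0.2 -2.9] gap 51.4 j6 0.66 yaw -0.101
```

```bash

python3 -m jog '[[0,-0.035,0.01,-0.02,0.04],[0,-0.075,0.022,-0.04,0.04],[0,-0.11,0.033,-0.06,0.04],[0,-0.15,0.045,-0.08,0.04],[0,-0.18,0.055,-0.1,0.04]]' ; python3 -m jog '[[0,-0.03,0.009,0,0.04],[0,-0.046,0.014,0,0.04],[0.02,-0.046,0.014,0,0.04],[0.05,-0.046,0.014,0,0.04],[0.07,-0.046,0.014,0,0.04]]';python3 ax.py .5903 .175 .035 96
```

```text
time_s: 29.87
ee_pos: [0.5762, 0.2182, 0.1644]
orientation: [0.711, -0.039, 0.701, 0.035]
wrist_force: [0.8, 0.3, -3.4]
finger_gap: 0.607
time_s: 30.28
ee_pos: [0.5954, 0.1727, 0.0925]
orientation: [0.71, -0.039, 0.702, 0.034]
wrist_force: [-1.5, 0.5, -4.1]
finger_gap: 0.607
t30.28 pos[0.5954 0.1727 0.0925] shift [ 0.0574  0.0033 -0.0055] jaw 95.9 axis [ 0.012 -0.006 -1.   ] F [-1.5  0.5 -4.1] gap 51.8 j6 0.18 yaw -0.002
```

```bash

python3 -m jog '[[0.015,0.003,-0.005,0,0.04],[0.03,0.003,-0.005,0,0.04],[0.045,0.003,-0.005,0,0.04],[0.054,0.003,-0.005,0,0.04],[0.057,0.003,-0.005,0,0.04]]' ; python3 -m jog '[[0,0,0,0,0.04],[0,0,0,0,0.04]]';python3 ax.py .5903 .175 .033 96
```

```text
time_s: 30.7
ee_pos: [0.5896, 0.1745, 0.0334]
orientation: [0.709, -0.039, 0.703, 0.034]
wrist_force: [-1.2, -1.1, -3.1]
finger_gap: 0.605
time_s: 30.87
ee_pos: [0.5896, 0.1744, 0.0336]
orientation: [0.709, -0.039, 0.703, 0.034]
wrist_force: [-0.1, -0.6, -3.0]
finger_gap: 0.602
t30.87 pos[0.5896 0.1744 0.0336] shift [0.0006 0.0005 0.0007] jaw 95.9 axis [ 0.01  -0.007 -1.   ] F [-0.1 -0.6 -3. ] gap 51.4 j6 0.19 yaw -0.002
```

```bash

python3 -m jog '[[0.0012,0.0005,0.0008,0,0.04],[0.0012,0.0005,0.0008,0,0.04],[0.0012,0.0005,0.0008,0,0.04]]'; python3 ax.py .5903 .175 .033 96
```

```text
time_s: 31.12
ee_pos: [0.5908, 0.1751, 0.0329]
orientation: [0.71, -0.039, 0.703, 0.034]
wrist_force: [1.2, 0.5, -3.5]
finger_gap: 0.604
t31.12 pos[0.5908 0.1751 0.0329] shift [-0.0001 -0.     -0.0005] jaw 95.9 axis [ 0.01  -0.007 -1.   ] F [ 1.2  0.5 -3.5] gap 51.6 j6 0.19 yaw -0.002
```

```bash

python3 -m jog '[[0.001,0,0,0,0.04],[0.001,0,0,0,0.04],[0.001,0,0,0,0.04]]'; python3 ax.py .5903 .175 .033 96
```

```text
time_s: 31.37
ee_pos: [0.591, 0.1752, 0.0328]
orientation: [0.71, -0.039, 0.702, 0.034]
wrist_force: [-4.2, -1.8, 5.7]
finger_gap: 0.605
t31.37 pos[0.591  0.1752 0.0328] shift [-0.0002 -0.0001 -0.0007] jaw 95.9 axis [ 0.011 -0.006 -1.   ] F [-4.2 -1.8  5.7] gap 51.7 j6 0.19 yaw -0.002
```

Contact with the pad; release, lift and check.

```bash

python3 -m jog '[[0,0,0,0,0.055],[0,0,0,0,0.066],[0,0,0,0,0.066]]'; python3 -m jog '[[-0.01,0,0,0,0.066],[-0.04,0,0,0,0.066],[-0.08,0,0,0,0.066],[-0.12,0,0,0,0.072],[-0.13,0,0,0,0.072]]' ; python3 -m jog '[[0,0,-0.02,0,0.072],[0,0,-0.05,0,0.072],[0,0,-0.05,0,0.072],[0,0,-0.05,0,0.072]]' ;python3 -c "
from h import *
s=observe(); p,d=read_camera('wrist'); cv2.imwrite('pics/w10.png',p[:,:,::-1]);P=wcloud(s,d)
print('mid',circP(P,d,.062,.074,(.54,.65,.13,.22)))
go(.3685,.3995,.15,90.5)"
```

```text
time_s: 31.62
ee_pos: [0.5913, 0.1752, 0.0331]
orientation: [0.71, -0.039, 0.702, 0.034]
wrist_force: [-0.2, 0.7, 0.2]
finger_gap: 0.77
time_s: 32.03
ee_pos: [0.5918, 0.1767, 0.1704]
orientation: [0.713, -0.038, 0.699, 0.035]
wrist_force: [1.4, 0.5, 1.3]
finger_gap: 0.844
time_s: 32.37
ee_pos: [0.5411, 0.1715, 0.1704]
orientation: [0.713, -0.038, 0.699, 0.035]
wrist_force: [0.4, -0.2, -0.1]
finger_gap: 0.842
mid (3317, 0.5952, 0.1757, 53.3, np.float64(0.0684))
t32.42 pos[0.5422 0.1717 0.1704] shift [ 0.0159  0.2446 -0.1496] jaw 95.9 axis [ 0.021 -0.003 -1.   ] F [-0.   0.3 -0.4] gap 72.1 j6 0.21 yaw 0.095
```

View pics/w10.png

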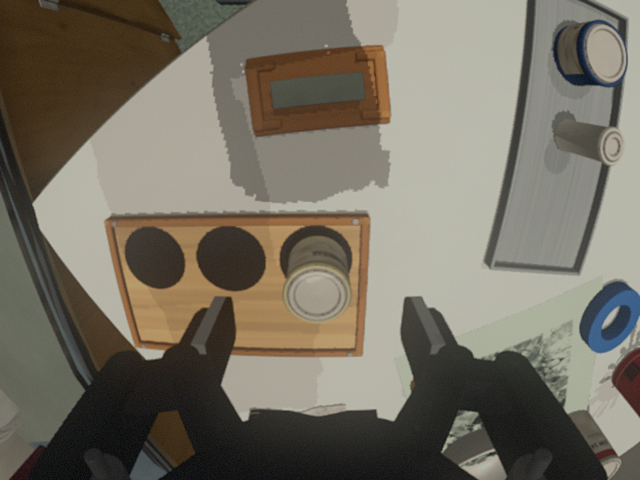

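The mid tin is back on its pad with its lid at (318,290), about 1 mm from its first position. Next is the wide tin.

```bash

python3 -m jog '[[0,0.03,-0.018,0.02,0.072],[0,0.065,-0.04,0.04,0.072],[0,0.1,-0.06,0.06,0.072],[0,0.135,-0.08,0.08,0.072],[0,0.17,-0.1,0.095,0.072]]' |head -2; python3 -m jog '[[0,0.03,-0.02,0,0.072],[0,0.05,-0.035,0,0.072],[0,0.07,-0.047,0,0.072],[0,0.075,-0.05,0,0.072],[0,0.075,-0.05,0,0.072]]'|head -2;python3 ax.py .3685 .3995 .09 90.5
```

```text
time_s: 32.83
ee_pos: [0.4248, 0.3322, 0.1678]
time_s: 33.25
ee_pos: [0.3741, 0.4084, 0.1665]
t33.25 pos[0.3741 0.4084 0.1665] shift [ 0.0764 -0.0087 -0.0074] jaw 90.5 axis [ 0.022 -0.002 -1.   ] F [ 0.8 -0.5  0.1] gap 71.8 j6 0.83 yaw 0.000
```

```bash

python3 -m jog '[[0,-0.008,-0.007,0,0.072],[0.03,-0.009,-0.007,0,0.072],[0.06,-0.009,-0.007,0,0.072],[0.085,-0.009,-0.007,0,0.072],[0.1,-0.009,-0.007,0,0.072]]' |head -2;  python3 ax.py .3685 .3995 .0245 90.5
```

```text
time_s: 33.67
ee_pos: [0.3699, 0.3974, 0.064]
t33.67 pos[0.3699 0.3974 0.064 ] shift [ 0.0394  0.0023 -0.0022] jaw 90.4 axis [ 0.021 -0.004 -1.   ] F [-1.  -0.   0.9] gap 71.7 j6 0.82 yaw -0.001
```

```bash

python3 -m jog '[[0.01,0.002,-0.002,0,0.072],[0.02,0.002,-0.002,0,0.072],[0.03,0.002,-0.002,0,0.072],[0.036,0.002,-0.002,0,0.072],[0.039,0.002,-0.002,0,0.072]]' |head -2;  python3 ax.py .3685 .3995 .0245 90.5;python3 -m jog '[[0,0,0,0,0.06],[0,0,0,0,0.05],[0,0,0,0,0.05],[0,0,0,0,0.05],[0,0,0,0,0.05]]' 40;python3 ax.py .3685 .3995 .0245 90.5
```

```text
time_s: 34.08
ee_pos: [0.369, 0.3988, 0.0243]
t34.08 pos[0.369  0.3988 0.0243] shift [-0.0002  0.0007 -0.0005] jaw 90.4 axis [ 0.021 -0.005 -1.   ] F [-0.3 -0.1 -0.6] gap 72.1 j6 0.83 yaw -0.002
time_s: 34.5
ee_pos: [0.3691, 0.3989, 0.0246]
orientation: [0.714, -0.004, 0.7, 0.001]
wrist_force: [0.2, 0.8, -1.3]
finger_gap: 0.675
t34.50 pos[0.3691 0.3989 0.0246] shift [ 0.0001  0.0006 -0.0006] jaw 90.4 axis [ 0.021 -0.004 -1.   ] F [ 0.2  0.8 -1.3] gap 57.6 j6 0.83 yaw -0.002
```

```bash

python3 -m jog '[[-0.02,0,0,0,0.05],[-0.05,0,0,0,0.05],[-0.09,0,0,0,0.05],[-0.13,0,0,0,0.05],[-0.14,0,0,0,0.05]]' ;python3 -m jog '[[0,0,0,0,0.05],[0,-0.03,0.02,-0.02,0.05],[0,-0.06,0.04,-0.04,0.05],[0,-0.09,0.06,-0.06,0.05],[0,-0.12,0.08,-0.08,0.05]]';python3 ax.py .6161 .02 .16 96.2
```

```text
time_s: 34.92
ee_pos: [0.3675, 0.4012, 0.1707]
orientation: [0.716, -0.002, 0.698, 0.003]
wrist_force: [0.3, 1.7, -0.8]
finger_gap: 0.676
time_s: 35.33
ee_pos: [0.4484, 0.2803, 0.1713]
orientation: [0.715, -0.032, 0.698, 0.031]
wrist_force: [0.6, 0.9, -2.1]
finger_gap: 0.675
t35.33 pos[0.4484 0.2803 0.1713] shift [ 0.0153 -0.2741  0.1436] jaw 95.1 axis [ 0.025  0.    -1.   ] F [ 0.6  0.9 -2.1] gap 57.6 j6 0.48 yaw -0.019
```

```bash

python3 -m jog '[[0,-0.035,0.018,-0.01,0.05],[0,-0.07,0.036,-0.019,0.05],[0,-0.105,0.055,-0.019,0.05],[0,-0.14,0.073,-0.019,0.05],[0,-0.175,0.092,-0.019,0.05]]' ;python3 -m jog '[[0,-0.035,0.018,0,0.05],[0,-0.065,0.034,0,0.05],[0,-0.09,0.046,0,0.05],[0,-0.099,0.051,0,0.05],[0,-0.099,0.051,0,0.05]]';python3 ax.py .6161 .02 .08 96.2
```

```text
time_s: 35.75
ee_pos: [0.5557, 0.1121, 0.1724]
orientation: [0.714, -0.039, 0.698, 0.038]
wrist_force: [0.4, 0.3, -2.1]
finger_gap: 0.67
time_s: 36.17
ee_pos: [0.6175, 0.0171, 0.172]
orientation: [0.714, -0.038, 0.699, 0.037]
wrist_force: [-0.2, 0.5, -2.2]
finger_gap: 0.682
t36.17 pos[0.6175 0.0171 0.172 ] shift [ 0.0919  0.0033 -0.0031] jaw 96.0 axis [ 0.021 -0.    -1.   ] F [-0.2  0.5 -2.2] gap 58.2 j6 -0.08 yaw -0.003
```

```bash

python3 -m jog '[[0.025,0.003,-0.003,0,0.05],[0.05,0.003,-0.003,0,0.05],[0.075,0.003,-0.003,0,0.05],[0.095,0.003,-0.003,0,0.05],[0.105,0.003,-0.003,0,0.05]]' ;python3 -m jog '[[0.01,0,0,0,0.05],[0.02,0,0,0,0.05],[0.026,0,0,0,0.05],[0.028,0,0,0,0.05],[0.028,0,0,0,0.05]]';python3 ax.py .6161 .02 .03 96.2
```

```text
time_s: 36.58
ee_pos: [0.6141, 0.0209, 0.0635]
orientation: [0.712, -0.038, 0.7, 0.037]
wrist_force: [0.1, -1.0, -1.6]
finger_gap: 0.672
time_s: 37.0
ee_pos: [0.6145, 0.0211, 0.0355]
orientation: [0.712, -0.038, 0.7, 0.037]
wrist_force: [-0.6, -0.6, -2.5]
finger_gap: 0.676
t37.00 pos[0.6145 0.0211 0.0355] shift [ 0.0055 -0.0012  0.0014] jaw 96.1 axis [ 0.017 -0.    -1.   ] F [-0.6 -0.6 -2.5] gap 57.8 j6 -0.07 yaw -0.002
```

```bash

python3 -m jog '[[0.002,-0.001,0.001,0,0.05],[0.004,-0.001,0.0015,0,0.05],[0.0055,-0.001,0.0015,0,0.05],[0.0055,-0.001,0.0015,0,0.05]]' ;python3 ax.py .6161 .02 .029 96.2
```

```text
time_s: 37.33
ee_pos: [0.6163, 0.0202, 0.0299]
orientation: [0.712, -0.038, 0.7, 0.037]
wrist_force: [0.3, -0.1, -2.2]
finger_gap: 0.672
t37.33 pos[0.6163 0.0202 0.0299] shift [ 0.0009 -0.0001 -0.0002] jaw 96.1 axis [ 0.017 -0.    -1.   ] F [ 0.3 -0.1 -2.2] gap 57.4 j6 -0.07 yaw -0.002
```

```bash

python3 -m jog '[[0.001,0,0,0,0.05],[0.001,0,0,0,0.05],[0.001,0,0,0,0.05]]' ;python3 ax.py .6161 .02 .029 96.2
```

```text
time_s: 37.58
ee_pos: [0.6165, 0.0202, 0.0296]
orientation: [0.712, -0.038, 0.7, 0.037]
wrist_force: [-2.2, -0.3, 4.9]
finger_gap: 0.672
t37.58 pos[0.6165 0.0202 0.0296] shift [ 0.0006 -0.0002 -0.0004] jaw 96.1 axis [ 0.018 -0.    -1.   ] F [-2.2 -0.3  4.9] gap 57.3 j6 -0.07 yaw -0.002
```

```bash

python3 -m jog '[[0,0,0,0,0.06],[0,0,0,0,0.07],[0,0,0,0,0.07]]' ;python3 -m jog '[[-0.01,0,0,0,0.07],[-0.04,0,0,0,0.07],[-0.08,0,0,0,0.06],[-0.12,0,0,0,0.05],[-0.14,0,0,0,0.05]]'; python3 -m jog '[[0,0.02,-0.02,0,0.05],[0,0.05,-0.05,0,0.05],[0,0.07,-0.07,0,0.05],[0,0.07,-0.07,0,0.05]]' ;python3 -c "
from h import *
s=observe(); p,d=read_camera('wrist'); cv2.imwrite('pics/w11.png',p[:,:,::-1]);P=wcloud(s,d)
print('mid',circP(P,d,.062,.074,(.54,.65,.13,.22)))
print('wide',circP(P,d,.049,.060,(.55,.67,-.03,.05)))
go(.4443,.3997,.14,90.3)"
```

```text
time_s: 37.83
ee_pos: [0.6167, 0.0202, 0.0298]
orientation: [0.712, -0.038, 0.7, 0.037]
wrist_force: [0.5, -0.8, -0.0]
finger_gap: 0.818
time_s: 38.25
ee_pos: [0.6153, 0.0202, 0.1755]
orientation: [0.714, -0.038, 0.698, 0.037]
wrist_force: [2.0, 0.7, 0.5]
finger_gap: 0.586
time_s: 38.58
ee_pos: [0.5349, 0.0848, 0.175]
orientation: [0.714, -0.039, 0.698, 0.038]
wrist_force: [-0.3, 0.0, 0.9]
finger_gap: 0.584
mid (2039, 0.5951, 0.1753, 53.2, np.float64(0.0684))
wide (2371, 0.6108, 0.0199, 61.4, np.float64(0.0533))
t38.63 pos[0.5368 0.0837 0.175 ] shift [ 0.0329  0.3242 -0.0585] jaw 96.2 axis [ 0.024  0.    -1.   ] F [ 0.1 -0.   0.3] gap 50.2 j6 0.05 yaw 0.103
```

View pics/w11.png

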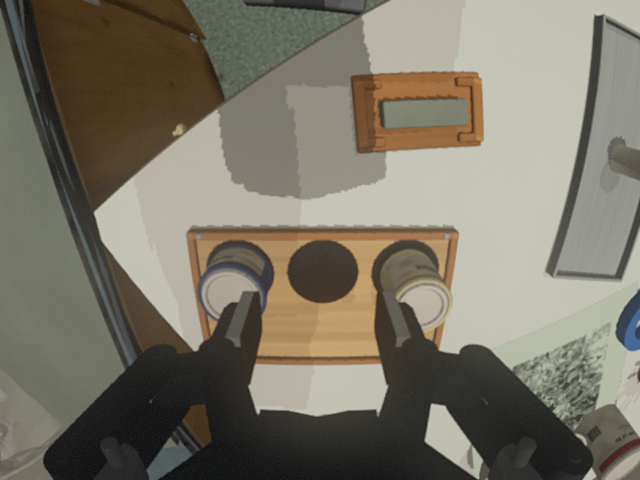

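The wide tin at (233,293) and the mid tin at (418,302) are both back on their pads, within 1 mm. Slim tin next.

```bash

python3 -m jog '[[0,0.035,-0.006,0.02,0.05],[0,0.075,-0.013,0.04,0.05],[0,0.115,-0.02,0.06,0.05],[0,0.15,-0.027,0.08,0.05],[0,0.19,-0.034,0.103,0.05]]'|head -2 ;python3 -m jog '[[0,0.035,-0.002,0,0.05],[0,0.075,-0.004,0,0.05],[0,0.11,-0.007,0,0.05],[0,0.13,-0.008,0,0.05],[0,0.134,-0.008,0,0.05]]'|head -2; python3 ax.py .4443 .3997 .09 90.3
```

```text
time_s: 39.05
ee_pos: [0.4825, 0.27, 0.1745]
time_s: 39.47
ee_pos: [0.4739, 0.4072, 0.1741]
t39.47 pos[0.4739 0.4072 0.1741] shift [ 0.0833 -0.0074 -0.0317] jaw 90.4 axis [ 0.025  0.001 -1.   ] F [-0.   1.4  0.1] gap 50.0 j6 0.71 yaw 0.001
```

```bash

python3 -m jog '[[0,-0.007,-0.025,0,0.05],[0.01,-0.007,-0.032,0,0.05],[0.035,-0.007,-0.032,0,0.05],[0.06,-0.007,-0.032,0,0.05],[0.075,-0.007,-0.032,0,0.05]]'|head -2 ;python3 ax.py .4443 .3997 .0428 90.3
```

```text
time_s: 39.88
ee_pos: [0.444, 0.3989, 0.0966]
t39.88 pos[0.444  0.3989 0.0966] shift [ 0.0538  0.0008 -0.001 ] jaw 90.3 axis [ 0.024  0.    -1.   ] F [-0.3 -0.  -1.1] gap 50.1 j6 0.73 yaw 0.000
```

```bash

python3 -m jog '[[0.015,0.001,-0.001,0,0.05],[0.03,0.001,-0.001,0,0.05],[0.045,0.001,-0.001,0,0.05],[0.052,0.001,-0.001,0,0.05],[0.0538,0.001,-0.001,0,0.05]]'|head -2 ;python3 -m jog '[[0,0,0,0,0.04],[0,0,0,0,0.03],[0,0,0,0,0.022],[0,0,0,0,0.022],[0,0,0,0,0.022]]' 40;python3 ax.py .4443 .3997 .0428 90.3;  python3 -m jog '[[-0.02,0,0,0,0.022],[-0.05,0,0,0,0.022],[-0.09,0,0,0,0.022],[-0.12,0,0,0,0.022],[-0.135,0,0,0,0.022]]'; python3 ax.py .602 .097 .18 96.3
```

```text
time_s: 40.3
ee_pos: [0.4444, 0.3989, 0.0418]
time_s: 40.72
ee_pos: [0.4448, 0.3992, 0.0425]
orientation: [0.716, -0.002, 0.699, 0.002]
wrist_force: [-0.2, 0.4, 3.8]
finger_gap: 0.37
t40.72 pos[0.4448 0.3992 0.0425] shift [-0.0003  0.0005 -0.0005] jaw 90.3 axis [ 0.024 -0.001 -1.   ] F [-0.2  0.4  3.8] gap 31.6 j6 0.74 yaw -0.000
time_s: 41.13
ee_pos: [0.4424, 0.4001, 0.182]
orientation: [0.717, -0.001, 0.697, 0.003]
wrist_force: [-0.6, 0.3, -1.4]
finger_gap: 0.37
t41.13 pos[0.4424 0.4001 0.182 ] shift [ 0.0056 -0.304   0.158 ] jaw 90.3 axis [ 0.028  0.003 -1.   ] F [-0.6  0.3 -1.4] gap 31.6 j6 0.74 yaw -0.105
```

```bash

python3 -m jog '[[0,-0.03,0.016,-0.02,0.022],[0,-0.065,0.034,-0.04,0.022],[0,-0.1,0.052,-0.06,0.022],[0,-0.135,0.07,-0.08,0.022],[0,-0.17,0.088,-0.105,0.022]]'|head -2 ;python3 -m jog '[[0,-0.035,0.015,0,0.022],[0,-0.07,0.032,0,0.022],[0,-0.1,0.045,0,0.022],[0,-0.12,0.054,0,0.022],[0,-0.122,0.055,0,0.022]]'|head -2; python3 ax.py .6028 .097 .09 96.3
```

```text
time_s: 41.55
ee_pos: [0.5317, 0.229, 0.1844]
time_s: 41.97
ee_pos: [0.6014, 0.1103, 0.186]
t41.97 pos[0.6014 0.1103 0.186 ] shift [ 0.096  -0.0133 -0.0028] jaw 96.2 axis [ 0.029  0.002 -1.   ] F [ 0.4 -1.1 -2.1] gap 31.1 j6 0.07 yaw -0.002
```

```bash

python3 -m jog '[[0,-0.01,-0.002,0,0.022],[0.01,-0.0133,-0.003,0,0.022],[0.04,-0.0133,-0.003,0,0.022],[0.065,-0.0133,-0.003,0,0.022],[0.085,-0.0133,-0.003,0,0.022]]'|head -2 ; python3 ax.py .6028 .097 .052 96.3
```

```text
time_s: 42.38
ee_pos: [0.6009, 0.0972, 0.0986]
t42.38 pos[0.6009 0.0972 0.0986] shift [ 0.0466 -0.0004  0.0005] jaw 96.2 axis [ 0.027  0.002 -1.   ] F [ 0.6  0.6 -0.9] gap 31.9 j6 0.05 yaw -0.001
```

```bash

python3 -m jog '[[0.012,0,0.0005,0,0.022],[0.024,0,0.0005,0,0.022],[0.036,0,0.0005,0,0.022],[0.044,0,0.0005,0,0.022],[0.0465,0,0.0005,0,0.022]]'|head -2 ;python3 -m jog '[[0.002,0,0.0005,0,0.022],[0.003,0,0.0005,0,0.022],[0.003,0,0.0005,0,0.022],[0.003,0,0.0005,0,0.022]]'; python3 ax.py .6028 .097 .0475 96.3
```

```text
time_s: 42.8
ee_pos: [0.6014, 0.0976, 0.0505]
time_s: 43.13
ee_pos: [0.6023, 0.0978, 0.048]
orientation: [0.715, -0.039, 0.697, 0.039]
wrist_force: [-0.5, -0.6, -1.5]
finger_gap: 0.368
t43.13 pos[0.6023 0.0978 0.048 ] shift [ 0.0005 -0.0008  0.0004] jaw 96.3 axis [ 0.026  0.002 -1.   ] F [-0.5 -0.6 -1.5] gap 31.4 j6 0.05 yaw -0.000
```

```bash

python3 -m jog '[[0.001,-0.0008,0.0004,0,0.022],[0.001,-0.0008,0.0004,0,0.022],[0.001,-0.0008,0.0004,0,0.022]]'; python3 ax.py .6028 .097 .0475 96.3
```

```text
time_s: 43.38
ee_pos: [0.6032, 0.0971, 0.0476]
orientation: [0.715, -0.039, 0.696, 0.039]
wrist_force: [-1.2, 1.5, 4.0]
finger_gap: 0.37
t43.38 pos[0.6032 0.0971 0.0476] shift [ 0.0001 -0.0001 -0.0004] jaw 96.3 axis [ 0.027  0.002 -1.   ] F [-1.2  1.5  4. ] gap 31.6 j6 0.05 yaw -0.000
```

Contact. I'll open to 46 mm, which leaves room for the neighbours, then lift and clear the view.

```bash

python3 -m jog '[[0,0,0,0,0.04],[0,0,0,0,0.046],[0,0,0,0,0.046]]';python3 -m jog '[[-0.01,0,0,0,0.046],[-0.03,0,0,0,0.046],[-0.07,0,0,0,0.046],[-0.11,0,0,0,0.046],[-0.15,0,0,0,0.046]]'|head -2; python3 -m jog '[[-0.02,0,-0.03,0,0.046],[-0.04,0,-0.07,0,0.046],[-0.04,0,-0.11,0,0.046],[-0.04,0,-0.15,0,0.046],[-0.04,0,-0.18,0,0.046]]'|head -2; python3 -m jog '[[0,0.03,0,0,0.046],[0,0.07,0,0,0.046],[0,0.11,0,0,0.046],[0,0.15,0,0,0.046],[0,0.16,0,0,0.046]]'|head -2;python3 -c "
from h import *
s=observe(); p,d=read_camera('wrist'); cv2.imwrite('pics/w12.png',p[:,:,::-1]);P=wcloud(s,d)
def rep(f):
  print('mid',f(.062,.074,(.54,.65,.13,.22)))
  print('slim',f(.070,.085,(.54,.65,.05,.13)))
  print('wide',f(.049,.060,(.55,.67,-.03,.05)))
  print('jar',f(.040,.055,(.70,.80,.27,.36)))
rep(lambda *a:circP(P,d,*a))
print(rectP(P,d,.025,.036,(.39,.5,.10,.21)))
p,d=read_camera('top');  cv2.imwrite('pics/t12.png',p[:,:,::-1]); P=cloud('top',d)
rep(lambda *a:circP(P,d,*a))
print(rectP(P,d,.025,.036,(.39,.5,.10,.21)))
"
```

```text
time_s: 43.63
ee_pos: [0.6032, 0.097, 0.0476]
orientation: [0.716, -0.039, 0.696, 0.039]
wrist_force: [-0.1, 0.1, -0.2]
finger_gap: 0.54
time_s: 44.05
ee_pos: [0.5985, 0.0966, 0.2]
time_s: 44.47
ee_pos: [0.4158, 0.0764, 0.2359]
time_s: 44.88
ee_pos: [0.3973, 0.2396, 0.2365]
mid (81, 0.5969, 0.1965, 29.2, np.float64(0.0682))
slim None
wide (1200, 0.6103, 0.0192, 62.3, np.float64(0.0533))
jar None
(1414, 0.4466, 0.1608, 'w22.9 h69.2 long 101.8', np.float64(0.0305))
mid (50, 0.6104, 0.1628, 32.2, np.float64(0.068))
slim (263, 0.6026, 0.0982, 32.8, np.float64(0.0782))
wide (831, 0.6115, 0.0205, 60.9, np.float64(0.053))
jar (319, 0.7383, 0.3146, 38.7, np.float64(0.045))
None
```

View pics/t12.png

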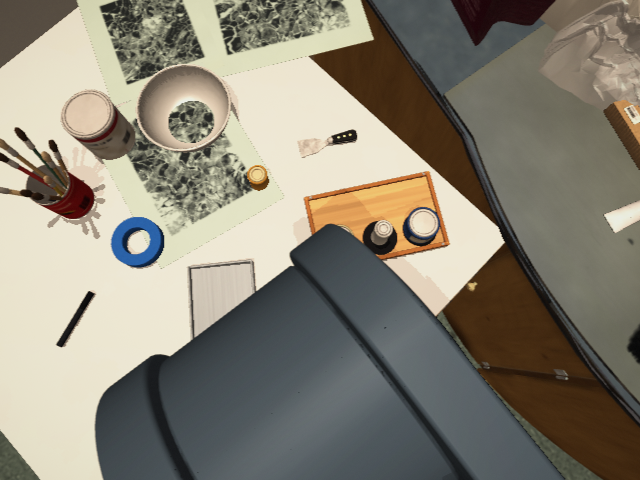

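View pics/w12.png

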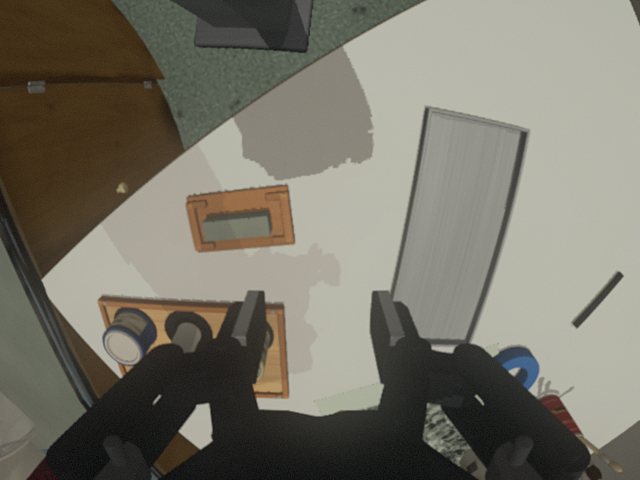

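In the top view the slim tin (381,235) and wide tin (422,225) stand upright. The jar (257,177) and scraper (328,143) are unmoved. The arm hides the mid tin here, so I'll check it in the scene view.

```bash
python3 -c "
from h import *
p,d=read_camera('scene');  cv2.imwrite('pics/s12.png',p[:,:,::-1]); P=cloud('scene',d)
for n,a in (('mid',(.062,.074,(.54,.65,.13,.22))),('slim',(.070,.085,(.54,.65,.05,.13))),('wide',(.049,.060,(.55,.67,-.03,.05)))): print(n,circP(P,d,*a))
s=observe(); print(s['time_s'],np.abs(s['joint_vel']).max())
"
```

```text
mid (337, 0.5941, 0.1786, 55.9, np.float64(0.0671))
slim (136, 0.6049, 0.1015, 38.6, np.float64(0.0767))
wide (294, 0.6083, 0.0205, 65.4, np.float64(0.0525))
45.0333 0.04125274276449775
```

View pics/s12.png

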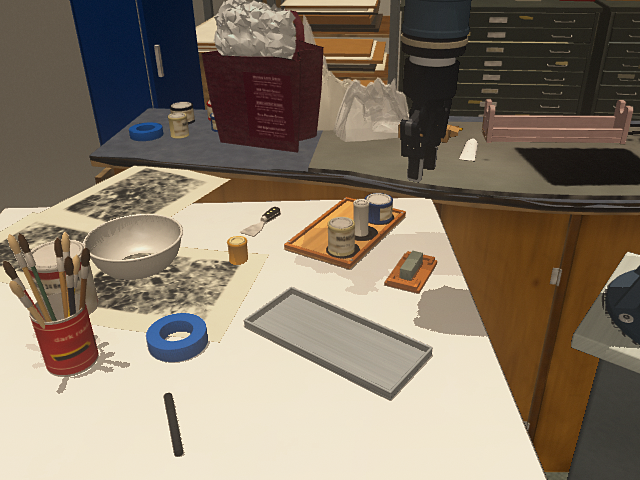

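The scene view shows all three tins upright in the rack at (341,235), (361,217) and (379,207). The stick lies in the rest at (411,264), the tray is empty and the gripper touches nothing.

```bash
python3 -m jog '[[0,0,0,0,0.046],[0,0,0,0,0.046],[0,0,0,0,0.046]]'|head -1; python3 -c "
from bench import ctrl
print(ctrl.sign_off())"
```

```text
time_s: 45.28
the job is handed in; nothing more can be done
None
```

The job is done and handed in at 45.3 s. I moved all three tins upright onto the tray and laid the stick in the rest's trough. Then I put each tin back on its own pad.

**Last checks**
- **Tins:** the wide and slim tins read about 1 mm from their starting positions in the top view at the end. The arm hid the mid tin there; the wrist view read it about 1 mm off, before the slim tin went back. The coarser scene view also shows all three upright, but read slim at about 4 mm off; mid and wide agreed within about 1.5 mm.
- **Stick:** it lies flat and centred in the trough, with its top at 30.5 mm as expected.
- **Jar and scraper:** the jar measured within 1 mm of where it was. I checked the scraper only by eye, and it looked unmoved.
- **Tray and gripper:** the tray is empty and the gripper touched nothing.

**What went wrong on the way**
- **Pressing on the slim tin:** while picking up the wide tin, a gripper knuckle pressed on top of the slim tin. The wrist force read up to 33 N, under the 40 N limit, though it could have peaked between readings. The slim tin stayed upright and within about 1 mm.
- **Tool tilt:** the tool slowly drifted to about 3.5° of tilt. I brought it back to about 1° before returning the tins; the largest tilt while a tin was held was about 1.8°.

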